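# Scan the labelled canister, pack the stacking crate and sweep its rim

## Task

Make up the crate of coffee-bar canisters for stacking. Stand the labelled canister on the scanner's pad with its label squarely facing the scanner window for a second, then pack it and all the other canisters on the table upright in the crate so that no knob stands above the rim (slide the check bar back out of the way if it is over the crate). When all are in, sweep the check bar over them to the far end stop, then bring it all the way back to its parking place, and leave the cups and other things on the counter as they are.

Things in the scene. Friction and masses are not known exactly. Their poses are not given: they have to be found in the camera images.
- crate: Grey open stacking crate fixed to the table; origin at the centre of its underside, on the table. Outside 228 mm along its x by 162 mm along its y, rim 116 mm above the table, walls 6 mm. A 6 mm partition along x (top 70 mm above the table) parts it into a deep and a shallow bay. Rails run along both long sides (83 to 93 mm from the centre line, below the rim), on to x = -193 mm.
- deep_bay (a point): Centre of the deep bay's floor, 6 mm above the table, at crate y = +39 mm. The bay is 216 mm along the crate's x by 72 mm: room for three canisters in a row (at x = -72, 0, +72 mm). Only here does a tall canister fit under the rim.
- shallow_bay (a point): Centre of the shallow bay's raised floor, 41 mm above the table, at crate y = -39 mm. The same size as the deep bay: room for three short canisters in a row (at x = -72, 0, +72 mm).
- check_bar (a joint): Steel check bar (22 mm along the crate's x, 200 mm along y) lying across the crate, underside 4 mm above the rim; slides along crate x. Value in m: 0 = parked clear of the crate at the end nearest the robot (bar at crate x = -160 mm), 0.26 = far stop (x = +100 mm). About 2 N moves it; it stays where left and may stand part-way at the start.
- bar_handle (a point): Middle of the check bar's grip, a black upright round stub 22 mm in diameter from 134 to 170 mm above the table, standing in the middle of the bar; this point is 152 mm above the table.
- scanner: Label scanner fixed to the table; origin under the centre of its round pad, at table height. Its grey block, 85 mm along x and 103 mm high, stands on the -y side; the block's front face lies at y = -65 mm, facing +y.
- scan_pad (a point): Centre of the top of the scanner's round rubber pad (72 mm in diameter, 4 mm above the table), on which a canister is stood to be read.
- scan_window (a point): Centre of the scanner's glass window (with a thin red line) in the block's front face, 65 mm from the pad's centre, 60 mm above the table.
- tall_m_mid (a point): Centre (half-way up the whole height) of a tall round steel canister: 64 mm in diameter, body with fixed lid 74 mm high, and on it a round dark wooden knob, 20 mm in diameter, 28 mm high, to lift it by; 102 mm in all, foot 51 mm below this point. z is up its axis. The only one with a white label with dark bars, on its +x side; a white tab runs from the label onto the lid.
- tall_a_mid (a point): Centre (half-way up the whole height) of a tall round steel canister: 64 mm in diameter, body with fixed lid 74 mm high, and on it a round dark wooden knob, 20 mm in diameter, 28 mm high, to lift it by; 102 mm in all, foot 51 mm below this point. z is up its axis. No label. May be absent.
- tall_b_mid (a point): Centre (half-way up the whole height) of a tall round steel canister: 64 mm in diameter, body with fixed lid 74 mm high, and on it a round dark wooden knob, 20 mm in diameter, 28 mm high, to lift it by; 102 mm in all, foot 51 mm below this point. z is up its axis. No label. May be absent.
- short_a_mid (a point): Centre (half-way up the whole height) of a short round steel canister: 64 mm in diameter, body with fixed lid 39 mm high, and on it a round dark wooden knob, 20 mm in diameter, 28 mm high, to lift it by; 67 mm in all, foot 33.5 mm below this point. z is up its axis. No label. May be absent.
- short_b_mid (a point): Centre (half-way up the whole height) of a short round steel canister: 64 mm in diameter, body with fixed lid 39 mm high, and on it a round dark wooden knob, 20 mm in diameter, 28 mm high, to lift it by; 67 mm in all, foot 33.5 mm below this point. z is up its axis. No label. May be absent.
- short_c_mid (a point): Centre (half-way up the whole height) of a short round steel canister: 64 mm in diameter, body with fixed lid 39 mm high, and on it a round dark wooden knob, 20 mm in diameter, 28 mm high, to lift it by; 67 mm in all, foot 33.5 mm below this point. z is up its axis. No label. May be absent.
- cup_a: White cup standing upside down, 80 mm in diameter, 70 mm high, handle on its +y side; origin at the centre of its foot on the table. A bystander.
- cup_b: White cup standing upside down, 80 mm in diameter, 70 mm high, handle on its +y side; origin at the centre of its foot on the table. A bystander.
- jug: Open steel milk jug, 84 mm in diameter, 95 mm high; origin at the centre of its underside. A bystander.
- tamper: Dark steel tamper standing on its 58 mm base, 88 mm high; origin at the centre of its underside. A bystander.
- tumbler: Glass tumbler standing upside down, 72 mm in diameter, 105 mm high; origin at the centre of its underside. A bystander.
Things that resemble listed ones, but are neither listed nor needed, are in the scene too. Leave any pink or purple look-alike of the part that bears tall_b_mid alone.

How it is judged:
On the way, in this order (a step that is already met when the one before it is completed fails the run):
1. the labelled canister stands on the scanner's pad with its label facing the window (horizontal distance between tall_m_mid and scan_pad below 0.016 m and z of tall_m_mid in the frame of scanner below 0.06 m and angle between tall_m_mid's own z axis and vertical below 0.12 rad and x of scan_window in the frame of tall_m_mid above 0.03 m and y of scan_window in the frame of tall_m_mid between -0.02 and 0.02 m and linear speed of tall_m below 0.03 m/s), for 0.4 s.
2. with every canister packed below the rim, the check bar has been swept to the far end (x of tall_m_mid in the frame of crate between -0.085 and 0.085 m and y of tall_m_mid in the frame of crate between -0.05 and 0.05 m and z of each of tall_m_mid, tall_a_mid, tall_b_mid in the frame of crate below 0.0655 m and angle between each of tall_m_mid, tall_a_mid, tall_b_mid, short_a_mid, short_b_mid, short_c_mid's own z axis and vertical below 0.12 rad and x of tall_a_mid in the frame of crate between -0.085 and 0.085 m and y of tall_a_mid in the frame of crate between -0.05 and 0.05 m and x of tall_b_mid in the frame of crate between -0.085 and 0.085 m and y of tall_b_mid in the frame of crate between -0.05 and 0.05 m and x of short_a_mid in the frame of crate between -0.085 and 0.085 m and y of short_a_mid in the frame of crate between -0.05 and 0.05 m and z of each of short_a_mid, short_b_mid, short_c_mid in the frame of crate below 0.083 m and x of short_b_mid in the frame of crate between -0.085 and 0.085 m and y of short_b_mid in the frame of crate between -0.05 and 0.05 m and x of short_c_mid in the frame of crate between -0.085 and 0.085 m and y of short_c_mid in the frame of crate between -0.05 and 0.05 m and value of joint check_bar above 0.248 m), for 0.1 s.
3. the check bar is back at its parking place (value of joint check_bar below 0.012 m), for 0.1 s.
At the end, for the whole second after the job is handed in: Every canister present stands upright (within 7 degrees), at rest, inside the crate with its knob no higher than the rim; the check bar is within 12 mm of its parked end. (Read: within 16 mm of the pad centre, about 17 degrees of the window. Swept: to within 12 mm of the far stop.) (x of tall_m_mid in the frame of crate between -0.085 and 0.085 m and y of tall_m_mid in the frame of crate between -0.05 and 0.05 m and z of each of tall_m_mid, tall_a_mid, tall_b_mid in the frame of crate below 0.0655 m and angle between each of tall_m_mid, tall_a_mid, tall_b_mid, short_a_mid, short_b_mid, short_c_mid's own z axis and vertical below 0.12 rad and x of tall_a_mid in the frame of crate between -0.085 and 0.085 m and y of tall_a_mid in the frame of crate between -0.05 and 0.05 m and x of tall_b_mid in the frame of crate between -0.085 and 0.085 m and y of tall_b_mid in the frame of crate between -0.05 and 0.05 m and x of short_a_mid in the frame of crate between -0.085 and 0.085 m and y of short_a_mid in the frame of crate between -0.05 and 0.05 m and z of each of short_a_mid, short_b_mid, short_c_mid in the frame of crate below 0.083 m and x of short_b_mid in the frame of crate between -0.085 and 0.085 m and y of short_b_mid in the frame of crate between -0.05 and 0.05 m and x of short_c_mid in the frame of crate between -0.085 and 0.085 m and y of short_c_mid in the frame of crate between -0.05 and 0.05 m and value of joint check_bar below 0.012 m and linear speed of each of tall_m, tall_a, tall_b, short_a, short_b, short_c below 0.03 m/s); the robot touches nothing.
It fails at once if a cup, the jug, the tamper or the tumbler is shifted by more than 50 mm (distance of any of cup_a, cup_b, jug, tamper, tumbler from where it was at the start of the episode above 0.05 m).
Of tall_a, tall_b, short_a, short_b, short_c only 3 to 5 are there at a start; the rules pass over those that are not, and their reading is None.
At some moment in a run one of tall_m, tall_a, tall_b, short_a, short_b, short_c may be knocked a few centimetres aside while the robot is not near it.
It also fails if it takes over 210 s, if anything falls off the work surface, if the arm or the gripper's body presses on something with over 40 N, if the wrist force passes 120 N, or if a joint passes its speed limit or range.

## Robot

A 7-joint arm with a two-finger parallel gripper is mounted at the origin on the work surface. World frame = base frame: x ahead of the robot, y to its left, z up, the work surface at z = 0. Lengths are in m, angles in rad, forces in N, time in s.
With the tool pointing down it reaches from about 0.425 to 1.025 m from the base axis. Payload 9.4 kg.
Tool frame: the origin (TCP) lies midway between the tips of the shut fingers; the grasp point (between the pads) lies 19 mm behind it; x points along the fingers, y is the direction in which the jaws open and shut, and the axes are right-handed (so a half turn about x gives the same grasp; the last joint's range is limited). The gripper opens to 85 mm and grips with 20 to 120 N. Pads are 22 mm wide; open, the fingers measure 114 mm over their backs; the gripper's body (76 mm by 85 mm) begins 54 mm behind the grasp point. The pads swing forward as they close: fully open they stand 13 mm farther back than shut.
Start: joints at [-1.313, 0.599, -0.003, 1.599, 0.002, 0.943, -0.08], TCP at [0.238, 0.685, 0.231] pointing down, gripper open.
Joint ranges: [-2.57, 2.57], [-0.35, 1.97], [-1.29, 1.29], [0.11, 2.56], [-1.05, 4.19], [0.11, 1.86], [-2.63, 2.63]. Speed limits (rad/s): [2.22, 2.22, 3.01, 3.01, 3.14, 3.14, 3.14].

## Interface

Orientations are given as a unit quaternion [x, y, z, w].
In Python, from plant import readout, optics, job gives the robot as it stands.
- The arm moves only by the shell command python3 -m inch 'ROWS' [OPENING] [FORCE]. ROWS is JSON, a list of rows, each a list of 6 numbers: the shift along the tool's x, y, z in cm, then the turn, a rotation vector about the tool's x, y, z in rad. A call has 1 to 5 rows; each row shifts and turns the pose as measured when the row begins, along the tool's axes as they then stand; what a row does not reach is not made up. A row lasts 1/10 s, in which the tool goes at most 50 mm and 8.59 degrees, less where a joint would pass 70% of its speed; a pose out of reach is approached as far as the arm can. A call with a gripper value outside its range is refused whole. OPENING is the closure, from 0 (fully open) to 1 (shut), set as the call begins (- or left out, the last holds). The fingers move at their own pace and stop on an object; FORCE is the grip in N (left out, the last holds). Time passes only in rows, so rows that do not move let the fingers close. It gives the time, the measured TCP pose, the force and the opening at its end, in the units of the state.
- readout.get_obs(): the state, without advancing time (a new reading comes with each control period).
- optics.camera(name): name is "side" or "top"; returns a dict with "img" (384x512x3 uint8, red, green, blue), "range_z" (384x512 float32, m along the optical axis (not along the pixel's ray), 0 where there is no reading), "intrinsics" (3x3 intrinsics, pixels), "D" ([k1, k2, p1, p2, k3] as OpenCV has them; the pictures are not rectified), "position" and "rotation" of the camera in the world. Camera axes: x right, y up, looking along -z (the intrinsics and any distortion apply to the point x, -y, -z); pixel columns grow to the right and rows downward; lengths in m; the calibration is good to about 2 mm. A picture is of the moment at which its call begins.
- job.finish_job(): hands the job in, once; it reports no verdict.
The state is a dict: "clock": time; "joint_positions": joint angles; "joint_vel": joint speeds; "effort": joint torques, N m; "tool_pos": TCP position; "ee_rot": TCP orientation; "contact_force": force on the tool from outside, world axes, zero at the start; "wrist_torque": the same for the moment, N m; "finger_gap": finger opening in m.
Only numpy, scipy, OpenCV 4.12 (cv2) and the standard library are available. Lean on these libraries where they do the work, as an engineer would, in place of code of your own. Each camera call takes 0.05 s, during which the arm holds its last target. There are 200 camera calls.

## Working session

There is one attempt and no reset: what is moved stays moved. The work goes in short steps, Python scripts to look and compute and a shell command to move; the robot and the scene stay as the last step left them, time stands still between calls to the robot, and variables do not carry over. Pictures are saved under pics/ and viewed, about 12 in all and at most 16, crops included, and the job is handed in when it is done.

```bash
ls; mkdir -p pics
cat > h.py <<'E'
import numpy as np, cv2
from plant import readout, optics
from scipy.spatial.transform import Rotation as R
def rotm(c):
    r=np.array(c["rotation"],float)
    return r if r.shape==(3,3) else R.from_quat(r).as_matrix()
def shot(n,f=None):
    c=optics.camera(n)
    if f: cv2.imwrite("pics/"+f,c["img"][:,:,::-1])
    return c
def rays(c,uv):
    p=cv2.undistortPoints(np.array(uv,float).reshape(-1,1,2),np.array(c["intrinsics"]),np.array(c["D"],float)).reshape(-1,2)
    return np.c_[p[:,0],-p[:,1],-np.ones(len(p))]@rotm(c).T
def plane(c,uv,z):
    d=rays(c,uv);o=np.array(c["position"]);return o+d*((z-o[2])/d[:,2])[:,None]
def cloud(c):
    h,w=c["range_z"].shape
    v,u=np.mgrid[:h,:w]
    d=rays(c,np.c_[u.ravel(),v.ravel()])
    return (np.array(c["position"])+d*c["range_z"].reshape(-1,1)).reshape(h,w,3)
E
python3 - <<'E'
from h import *
for n in("side","top"):
    c=shot(n,n+"0.png");print(n,c["position"],c["rotation"],c["intrinsics"],c["D"])
print(readout.get_obs())
E
```

```text
pics
side [-0.08149444 -0.81645251  0.92541816] [ 0.41662794 -0.14096362 -0.30831149  0.8435013 ] [[424.40415031   0.         249.66102419]
 [  0.         424.40415031 186.37507908]
 [  0.           0.           1.        ]] [-0.16019756  0.          0.          0.          0.        ]
top [ 0.48861517 -0.01206828  1.37326881] [ 0.02301337 -0.02928959 -0.69753395  0.71558291] [[388.09319317   0.         263.55161316]
 [  0.         388.09319317 191.53181195]
 [  0.           0.           1.        ]] [-0.07353862  0.          0.          0.          0.        ]
{'clock': 0.1, 'joint_positions': array([-1.31270866,  0.60002993, -0.00249837,  1.60005049,  0.00178791,
        0.94292363, -0.07979409]), 'joint_vel': array([-0.00043472, -0.000893  ,  0.00137189, -0.00257547, -0.00056018,
        0.00047173, -0.00067177]), 'effort': array([ 6.33047515e-03, -7.78000402e+01,  1.57021020e+00, -2.58623743e+01,
        1.26389723e-02,  5.52957819e-03,  6.14981218e-06]), 'tool_pos': array([0.23810793, 0.68433188, 0.23051473]), 'ee_rot': array([ 0.11730886,  0.69725546, -0.11830366,  0.69719273]), 'contact_force': array([-0.7728743 , -0.02618075,  0.57905824]), 'wrist_torque': array([ 0.01619491, -0.00503055,  0.01022804]), 'finger_gap': 0.0853236465158056}
```

Run:
```python
import cv2
for n in("side","top"):
    a=cv2.imread(f"pics/{n}0.png");cv2.imwrite(f"pics/{n}0b.png",cv2.resize(a,(800,600),interpolation=cv2.INTER_CUBIC))
```

```text
(no output)
```

View pics/top0b.png

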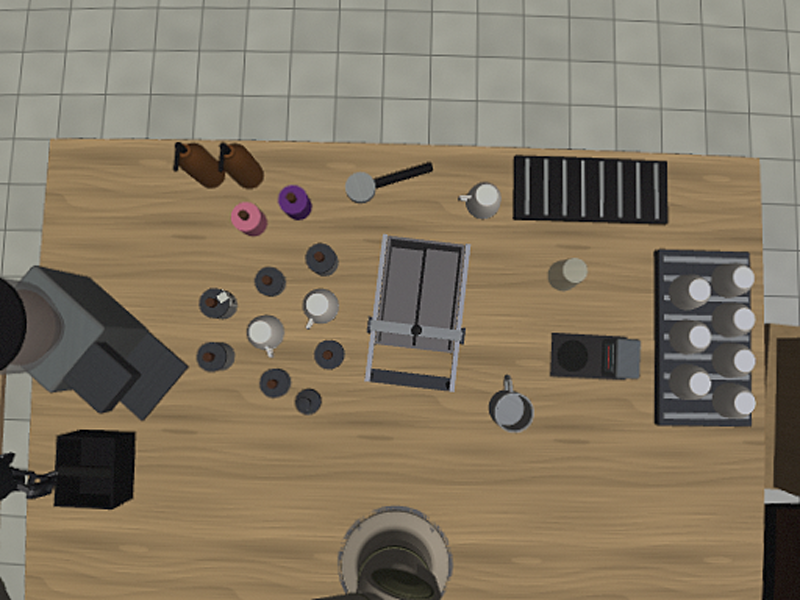

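View pics/side0b.png

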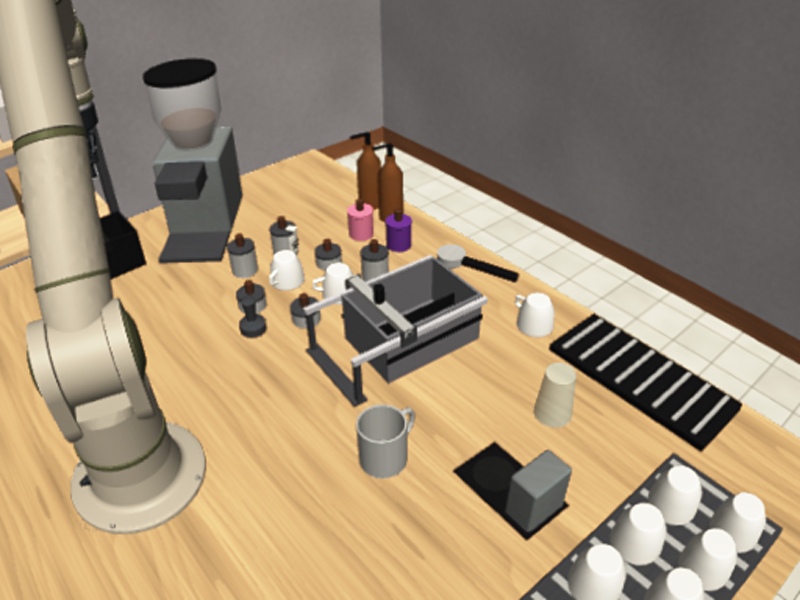

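Top view (800-px scale): six steel canisters stand at (218,302; white tab, so the labelled one), (270,280), (322,258), (329,354), (275,382) and (212,356). The tamper is at (308,401). The cups are at (265,333) and (320,306), and the pink and purple look-alikes are at (248,217) and (294,202). The check bar stands part-way over the crate with its handle at (416,330). The scanner is at (595,355), with its pad to the left. Next I'll measure.

```bash
cat >> h.py <<'E'
def knobs(c):
    P=cloud(c);hsv=cv2.cvtColor(c["img"],cv2.COLOR_RGB2HSV)
    i=c["img"].astype(int)
    m=((hsv[...,1]>90)&(hsv[...,2]<140)&((hsv[...,0]<15)|(hsv[...,0]>172))&(P[...,2]>.05)&(P[...,2]<.13)).astype(np.uint8)
    n,l,s,ce=cv2.connectedComponentsWithStats(m)
    out=[]
    for k in range(1,n):
        if s[k,4]<12: continue
        q=P[l==k]; zt=np.percentile(q[:,2],90)
        top=(l==k)&(P[...,2]>zt-.008)
        v,u=np.nonzero(top)
        out.append((plane(c,[[u.mean(),v.mean()]],zt)[0].round(4),ce[k].round(1),s[k,4],len(u)))
    return out
E
python3 - <<'E'
from h import *
c=shot("top");P=cloud(c)
for k in knobs(c):print(*k)
for n,uv in dict(lids=(139,193+6),pad=(366,227),blocktop=(401,228),rimFL=(247,152),rimFR=(299,157),bar=(255,209),handle=(266,211),tab=(143,190)).items():
    print(n,P[uv[1],uv[0]].round(4))
c2=shot("side");
for k in knobs(c2):print("side",*k)
a=c["img"][140:260,220:420,::-1];cv2.imwrite("pics/crop1.png",cv2.resize(a,None,fx=4,fy=4,interpolation=cv2.INTER_CUBIC))
E
```

```text
[0.8533 0.4299 0.1246] [131.9 108.9] 161 37
[0.8516 0.3429 0.122 ] [158. 110.] 149 34
[0.7953 0.2433 0.1049] [185.7 126.3] 16 13
[0.7576 0.3436 0.1056] [155.9 137.2] 33 19
[0.6701 0.178  0.1059] [203.9 163.8] 28 24
[0.6207 0.2952 0.0691] [170.3 178.8] 27 24
[0.5671 0.4036 0.1059] [135.  193.3] 33 23
[0.463  0.157  0.0699] [209.3 226.6] 27 25
[0.452  0.4041 0.1048] [132.9 228.1] 30 25
[0.3972 0.2741 0.0706] [173.6 245.2] 24 22
lids [0.5488 0.3951 0.0777]
pad [ 0.4737 -0.3887  0.0054]
blocktop [ 0.4739 -0.4794  0.1026]
rimFL [0.7102 0.0354 0.1167]
rimFR [ 0.6999 -0.1362  0.107 ]
bar [0.524  0.004  0.1341]
handle [ 0.5175 -0.0307  0.1753]
tab [0.5796 0.3836 0.0757]
side [0.8557 0.3785 0.1223] [243.3 119.6] 499 102
side [0.7531 0.3378 0.1054] [229.9 130.6] 34 14
side [0.7921 0.2379 0.1062] [254.5 136.5] 33 16
side [0.5621 0.3929 0.1057] [179.9 142. ] 30 14
side [0.4482 0.3952 0.1048] [152.9 153.4] 38 16
side [0.6168 0.2867 0.0703] [209. 156.] 31 17
side [0.6662 0.1701 0.1047] [239. 157.] 41 21
side [0.393  0.2672 0.0705] [158.7 182.8] 36 19
side [0.4581 0.1485 0.0701] [193.9 191.3] 35 21
```

View pics/crop1.png

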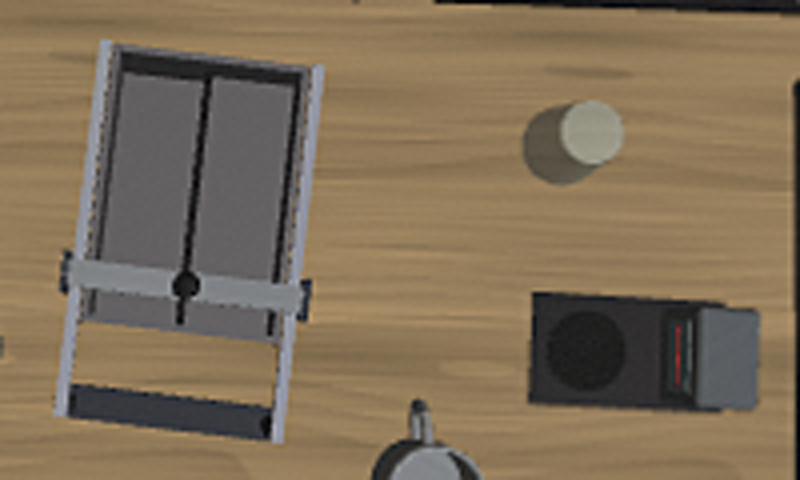

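Run:
```python
from h import *
c=shot("top");P=cloud(c)
f=lambda pts:np.array(pts)/4+[220-.375,140-.375]
r=plane(c,f([(105,42),(322,66),(282,440),(55,415)]),.107);print("rails",r.round(4))
for a,b in((0,1),(1,2),(2,3),(3,0)):print(np.linalg.norm((r[a]-r[b])[:2]))
# precise rails mask by depth
x=P[...,0];y=P[...,1];z=P[...,2]
m=(z>.095)&(z<.13)&(x>.4)&(x<.76)&(y>-.15)&(y<.1)
print(np.histogram(z[m],bins=14))
im=c["img"].astype(int)
for h0,h1 in((0,.025),(.035,.06)):
    q=(z>h0)&(z<h1)&(x>.48)&(x<.72)&(abs(y+.04)<.12)&(im.max(2)-im.min(2)<25)
    print(h0,q.sum(),P[q].mean(0),P[q].min(0),P[q].max(0))
pad=plane(c,f([(585,350)]),.004);print("pad",pad)
b=plane(c,f([(700,308),(758,310),(755,408),(697,408)]),.103);print("block",b.round(4),b.mean(0))
print("base",plane(c,f([(533,293),(530,403)]),.002))
g=cv2.medianBlur(cv2.cvtColor(c["img"],cv2.COLOR_RGB2GRAY),1)[205:250,345:390]
for t in (22,28,35,42):
    n,l,s,ce=cv2.connectedComponentsWithStats((g<t).astype(np.uint8))
    for k in range(1,n):
        if s[k,4]>60: print(t,s[k],plane(c,[ce[k]+[345,205]],.004))
print("bar ends",plane(c,f([(66,273),(306,300)]),.13),"handle",plane(c,f([(186,283)]),.17))
w=(im[...,0]>150)&(im[...,1]<80);v,u=np.nonzero(w);k=(u>370)&(u<400);print("red",plane(c,np.c_[u,v][k],.06).round(4).tolist())
# label tab
for n in("top","side"):
    c=shot(n);P=cloud(c);hs=cv2.cvtColor(c["img"],cv2.COLOR_RGB2HSV)
    q=(hs[...,2]>165)&(hs[...,1]<50)&(np.hypot(P[...,0]-.567,P[...,1]-.402)<.045)
    v,u=np.nonzero(q);print(n,[(a,b,*P[b,a].round(3)) for a,b in zip(u,v)])
```

```text
rails [[ 0.7181  0.0396  0.107 ]
 [ 0.7029 -0.1399  0.107 ]
 [ 0.3959 -0.1131  0.107 ]
 [ 0.4115  0.0715  0.107 ]]
0.18015658378343047
0.308182436298368
0.18520733504405354
0.3081700855045152
(array([ 11,  14,  15,  22,  30,  97, 217, 294, 222, 115,  35,   3,   2,
        19]), array([0.09530658, 0.09778325, 0.10025993, 0.1027366 , 0.10521327,
       0.10768995, 0.11016662, 0.1126433 , 0.11511997, 0.11759664,
       0.12007332, 0.12254999, 0.12502667, 0.12750334, 0.12998001]))
0 1137 [ 6.08604109e-01 -2.53707588e-04  6.89202804e-03] [ 4.83780161e-01 -1.39352829e-01  5.99994717e-05] [0.71348412 0.05822104 0.02478955]
0.035 1221 [ 0.60338427 -0.07508874  0.04214005] [ 0.4812465  -0.12211787  0.03516365] [0.7103637  0.04588701 0.0597019 ]
pad [[ 0.47321222 -0.38863387  0.004     ]]
block [[ 0.511  -0.4575  0.103 ]
 [ 0.5104 -0.5067  0.103 ]
 [ 0.4295 -0.5043  0.103 ]
 [ 0.4286 -0.4554  0.103 ]] [ 0.46987054 -0.48099634  0.103     ]
base [[ 0.52263789 -0.3420222   0.002     ]
 [ 0.42538877 -0.34043479  0.002     ]]
35 [ 12  13  19  20 285] [[ 0.47234269 -0.38936782  0.004     ]]
42 [33 1
[... 6780 characters left out ...]
(177), np.int64(161), np.float64(0.537), np.float64(0.389), np.float64(0.026)), (np.int64(187), np.int64(161), np.float64(0.571), np.float64(0.374), np.float64(0.018)), (np.int64(188), np.int64(161), np.float64(0.574), np.float64(0.371), np.float64(0.018)), (np.int64(176), np.int64(162), np.float64(0.541), np.float64(0.406), np.float64(0.01)), (np.int64(188), np.int64(162), np.float64(0.573), np.float64(0.371), np.float64(0.014)), (np.int64(175), np.int64(163), np.float64(0.538), np.float64(0.411), np.float64(0.004)), (np.int64(189), np.int64(163), np.float64(0.58), np.float64(0.376), np.float64(0.003)), (np.int64(175), np.int64(164), np.float64(0.534), np.float64(0.404), np.float64(0.005))]
```

```bash
cat > go.py <<'E'
import sys,numpy as np
from plant import readout
from scipy.spatial.transform import Rotation as R
def go(x,y,z,yaw=None,verbose=1):
    """tool-axis shift (cm) to world target; turn about tool x to bring jaw axis (tool y) to yaw deg (mod 180)"""
    o=readout.get_obs();T=R.from_quat(o["ee_rot"]);M=T.as_matrix();p=o["tool_pos"]
    if yaw is None: tgt=M
    else:
        a=np.arctan2(M[1,1],M[0,1]);k=(np.radians(yaw)-a+np.pi/2)%np.pi-np.pi/2+a
        Y=np.array([np.cos(k),np.sin(k),0]);X=np.array([0,0,-1.]);tgt=np.c_[X,Y,np.cross(X,Y)]
    rv=(T.inv()*R.from_matrix(tgt)).as_rotvec()
    d=np.array([x,y,z])-p
    print("t",round(o["clock"],2),"tcp",p.round(4),"jaw deg",round(np.degrees(np.arctan2(M[1,1],M[0,1])),1),"tilt",M[:2,0].round(3),"gap",round(o["finger_gap"],4),"F",np.round(o["contact_force"],1),"q7",round(o["joint_positions"][6],2))
    print(" shift cm now-axes",(M.T@d*100).round(2)," after-turn axes",(tgt.T@d*100).round(2)," turn",rv.round(3))
if __name__=="__main__": go(*map(float,sys.argv[1:]))
E
python3 go.py .5196 -.031 .25 -5.3; python3 go.py .5196 -.031 .25 84.7
```

```text
t 0.35 tcp [0.2382 0.6846 0.2311] jaw deg 70.8 tilt [-0. -0.] gap 0.0854 F [-0.3 -0.2  0.1] q7 -0.08
 shift cm now-axes [ -1.87 -58.35  50.09]  after-turn axes [-1.89 34.63 68.66]  turn [1.329 0.    0.   ]
t 0.35 tcp [0.2382 0.6846 0.2311] jaw deg 70.8 tilt [-0. -0.] gap 0.0854 F [-0.3 -0.2  0.1] q7 -0.08
 shift cm now-axes [ -1.87 -58.35  50.09]  after-turn axes [ -1.89 -68.66  34.63]  turn [-0.242  0.     0.   ]
```

```bash
python3 -m inch '[[0,0,0,-0.121,0,0],[0,0,0,-0.121,0,0],[-0.5,-4.3,2.1,0,0,0],[-0.5,-4.3,2.1,0,0,0],[-0.5,-4.3,2.1,0,0,0]]' 0.5 60; python3 go.py .5196 -.031 .24 84.7
```

```text
clock: 0.85
tool_pos: [0.2861, 0.5532, 0.2437]
ee_rot: [0.026, 0.708, -0.025, 0.706]
contact_force: [0.1, 0.5, 0.6]
finger_gap: 0.0428
t 0.85 tcp [0.2861 0.5532 0.2437] jaw deg 85.8 tilt [-0.003  0.001] gap 0.0428 F [0.1 0.5 0.6] q7 0.27
 shift cm now-axes [  0.23 -56.58  27.52]  after-turn axes [  0.37 -56.02  28.65]  turn [ 0.02  -0.003 -0.001]
```

```bash
python3 -m inch '[[0,-4.4,2.2,0.02,0,0],[0,-4.4,2.2,0,0,0],[0,-4.4,2.2,0,0,0],[0,-4.4,2.2,0,0,0],[0,-4.4,2.2,0,0,0]]' >/dev/null; python3 -m inch '[[0,-4.4,2.2,0,0,0],[0,-4.4,2.2,0,0,0],[0,-4.4,2.2,0,0,0],[0,-4.4,2.2,0,0,0],[0,-4.4,2.2,0,0,0]]' >/dev/null;python3 go.py .5196 -.031 .14 84.7
```

```text
t 1.85 tcp [0.4672 0.0861 0.2452] jaw deg 84.8 tilt [0.004 0.006] gap 0.0423 F [1.1 0.1 0.1] q7 1.19
 shift cm now-axes [ 10.46 -11.25   6.25]  after-turn axes [ 10.52 -11.17   6.3 ]  turn [ 0.001  0.003 -0.007]
```

```bash
python3 -m inch '[[0,-4.2,2.3,0,0.003,-0.007],[0,-4.2,2.3,0,0,0],[0,-2.8,1.7,0,0,0],[0,0,0,0,0,0]]' >/dev/null; python3 go.py .5196 -.031 .14 84.7
python3 - <<'E'
from h import *
c=shot("side","s1.png");a=c["img"][120:300,180:400,::-1];cv2.imwrite("pics/s1c.png",cv2.resize(a,None,fx=3,fy=3,interpolation=cv2.INTER_CUBIC))
E
```

```text
t 2.25 tcp [ 0.5229 -0.0437  0.2463] jaw deg 84.2 tilt [ 0.004 -0.003] gap 0.0426 F [-0.8  0.7 -1. ] q7 1.47
 shift cm now-axes [10.63  1.25 -0.5 ]  after-turn axes [10.63  1.23 -0.45]  turn [-0.008  0.005  0.002]
```

View pics/s1c.png

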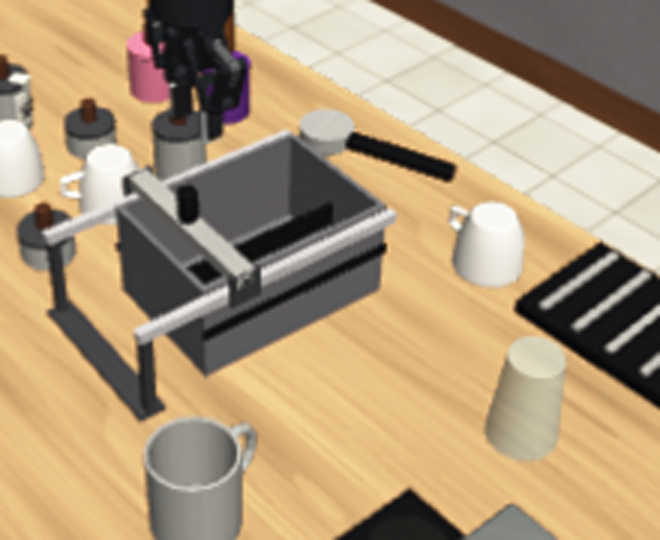

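```bash
python3 -m inch '[[3,1.2,-0.5,-0.008,0.005,0.002],[4,0,0,0,0,0],[3.4,0,0,0,0,0],[0,0,0,0,0,0]]' >/dev/null; python3 go.py .5196 -.031 .14 84.7;  python3 -m inch '[[0,0,0,0,0,0],[0,0,0,0,0,0],[0,0,0,0,0,0],[0,0,0,0,0,0]]' 1 60; python3 go.py .4367 -.0242 .14 84.7
```

```text
t 2.7 tcp [ 0.5188 -0.0247  0.1414] jaw deg 85.0 tilt [0.003 0.003] gap 0.0429 F [-0.3 -0.6  0.2] q7 1.46
 shift cm now-axes [ 0.14 -0.62  0.13]  after-turn axes [ 0.14 -0.62  0.14]  turn [ 0.005  0.003 -0.004]
clock: 3.1
tool_pos: [0.5153, -0.0319, 0.1435]
ee_rot: [0.031, 0.707, -0.035, 0.705]
contact_force: [1.9, -1.9, -25.8]
finger_gap: 0.0202
t 3.1 tcp [ 0.5153 -0.0319  0.1435] jaw deg 84.7 tilt [-0.003 -0.006] gap 0.0202 F [  1.9  -1.9 -25.8] q7 1.45
 shift cm now-axes [ 0.37  0.04 -7.89]  after-turn axes [ 0.35  0.04 -7.9 ]  turn [-0.001 -0.002  0.006]
```

```bash
python3 -m inch '[[0.2,0,-2,0,0,0],[0,0,-3,0,0,0],[0,0,-3,0,0,0],[0,0,0,0,0,0]]'; python3 go.py .4367 -.0242 .14 84.7
```

```text
clock: 3.5
tool_pos: [0.4337, -0.0243, 0.1438]
ee_rot: [0.03, 0.707, -0.035, 0.706]
contact_force: [-1.1, -1.9, -27.2]
finger_gap: 0.0202
t 3.5 tcp [ 0.4337 -0.0243  0.1438] jaw deg 84.7 tilt [-0.001 -0.007] gap 0.0202 F [ -1.1  -1.9 -27.2] q7 1.43
 shift cm now-axes [0.38 0.04 0.3 ]  after-turn axes [0.38 0.04 0.3 ]  turn [ 0.001 -0.     0.007]
```

```bash
python3 -m inch '[[0,0,-0.6,0,0,0],[0,0,0,0,0,0]]'; python3 -m inch '[[0,0,0,0,0,0],[0,0,0,0,0,0],[0,0,0,0,0,0],[-5,0,0,0,0,0],[-5,0,0,0,0,0]]' 0.5; python3 go.py .565 .401 .25
python3 - <<'E'
from h import *
c=shot("top");P=cloud(c)
q=P[(P[...,2]>.16)&(P[...,2]<.185)&(abs(P[...,0]-.435)<.03)&(abs(P[...,1]+.024)<.03)];print("handle",q.mean(0),len(q))
for k in knobs(c):print(*k)
E
```

```text
clock: 3.7
tool_pos: [0.4315, -0.0241, 0.1453]
ee_rot: [0.029, 0.703, -0.035, 0.709]
contact_force: [-2.1, -1.6, -32.1]
finger_gap: 0.0202
clock: 4.2
tool_pos: [0.4299, -0.0215, 0.2459]
ee_rot: [0.028, 0.706, -0.034, 0.707]
contact_force: [1.6, 0.3, -0.4]
finger_gap: 0.0427
t 4.2 tcp [ 0.4299 -0.0215  0.2459] jaw deg 84.9 tilt [ 0.002 -0.008] gap 0.0427 F [ 1.6  0.3 -0.4] q7 1.41
 shift cm now-axes [-0.73 43.27  9.74]  after-turn axes [-0.73 43.27  9.74]  turn [0. 0. 0.]
handle [nan nan nan] 0
[0.8515 0.3409 0.1248] [158.5 109.7] 147 30
[0.8536 0.4289 0.1257] [132.  108.9] 160 31
[0.7951 0.2418 0.1056] [186.  126.3] 17 14
[0.7573 0.3437 0.105 ] [155.7 137.3] 31 20
[0.6705 0.1784 0.1063] [203.9 163.9] 29 22
[0.6195 0.2951 0.0714] [170.3 178.9] 27 21
[0.5672 0.4036 0.1048] [135.1 193.2] 32 23
[0.4631 0.157  0.0715] [209.3 226.6] 27 23
[0.4516 0.405  0.1039] [133. 228.] 31 23
[0.3974 0.2736 0.0702] [173.6 245.2] 25 24<stdin>:3: RuntimeWarning: Mean of empty slice.
  ret = um.true_divide(
```

```bash
python3 -m inch '[[0,4.7,1.1,0,0,0],[0,4.7,1.1,0,0,0],[0,4.7,1.1,0,0,0],[0,4.7,1.1,0,0,0],[0,4.7,1.1,0,0,0]]' >/dev/null; python3 -m inch '[[0,4.7,1.1,0,0,0],[0,4.7,1.1,0,0,0],[0,4.7,1.1,0,0,0],[0,2,0.5,0,0,0],[0,0,0,0,0,0]]' >/dev/null;python3 go.py .566 .401 .20 84.7
python3 - <<'E'
from h import *
c=shot("side");a=c["img"][100:220,120:280,::-1];cv2.imwrite("pics/s2c.png",cv2.resize(a,None,fx=5,fy=5,interpolation=cv2.INTER_CUBIC))
E
```

```text
t 5.25 tcp [0.567  0.38   0.2677] jaw deg 84.6 tilt [0.031 0.003] gap 0.0428 F [ 0.7  0.1 -0. ] q7 0.78
 shift cm now-axes [ 6.77  2.04 -0.5 ]  after-turn axes [ 6.77  2.08 -0.3 ]  turn [-0.002  0.03  -0.006]
```

View pics/s2c.png

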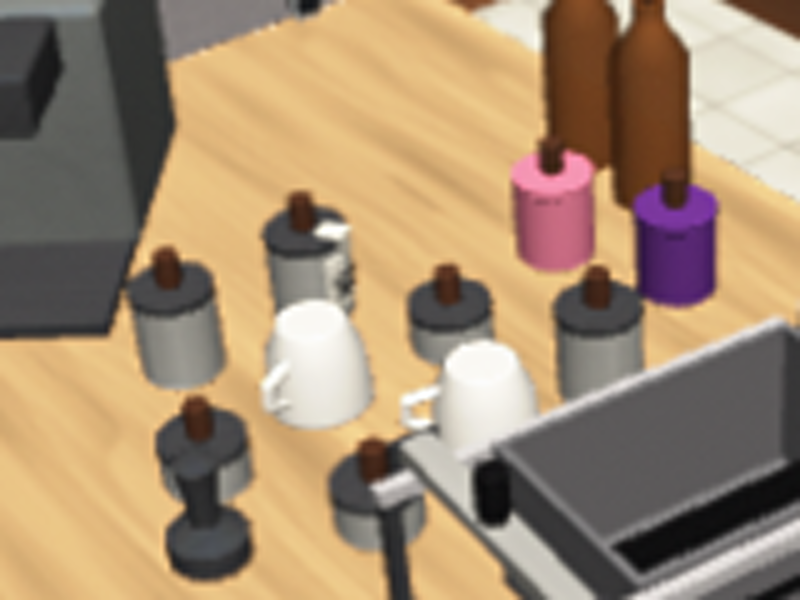

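```bash
python3 -m inch '[[4,2,-0.3,-0.002,0.03,-0.006],[4,0,0,0,0,0],[4,0,0,0,0,0],[0,0,0,0,0,0]]' >/dev/null;python3 go.py .566 .401 .078 84.7
```

```text
t 5.7 tcp [0.5679 0.3947 0.1495] jaw deg 84.5 tilt [0.004 0.001] gap 0.0424 F [-0.2 -0.6 -0.7] q7 0.77
 shift cm now-axes [ 7.15  0.6  -0.28]  after-turn axes [ 7.15  0.61 -0.25]  turn [-0.004  0.004 -0.001]
```

```bash
python3 -m inch '[[1,0.6,-0.25,0,0,0],[3,0,0,0,0,0],[3,0,0,0,0,0],[0,0,0,0,0,0]]' >/dev/null;python3 go.py .566 .401 .078 84.7; python3 -m inch '[[0,0,0,0,0,0],[0,0,0,0,0,0],[0,0,0,0,0,0],[0,0,0,0,0,0]]' 1 60;python3 go.py .566 .401 .078 84.7
python3 - <<'E'
from h import *
c=shot("side");a=c["img"][60:200,110:270,::-1];cv2.imwrite("pics/s3c.png",cv2.resize(a,None,fx=4,fy=4,interpolation=cv2.INTER_CUBIC))
E
```

```text
t 6.1 tcp [0.5697 0.4008 0.086 ] jaw deg 84.2 tilt [0.012 0.006] gap 0.043 F [0.3 0.7 0.1] q7 0.76
 shift cm now-axes [ 0.8  -0.02 -0.38]  after-turn axes [ 0.8  -0.01 -0.37]  turn [-0.008  0.011 -0.007]
clock: 6.5
tool_pos: [0.5718, 0.402, 0.0929]
ee_rot: [0.04, 0.7, -0.032, 0.712]
contact_force: [0.8, -0.5, -4.3]
finger_gap: 0.0171
t 6.5 tcp [0.5718 0.402  0.0929] jaw deg 84.2 tilt [0.017 0.01 ] gap 0.0171 F [ 0.8 -0.5 -4.3] q7 0.76
 shift cm now-axes [ 1.48 -0.18 -0.59]  after-turn axes [ 1.49 -0.16 -0.57]  turn [-0.009  0.016 -0.012]
```

View pics/s3c.png

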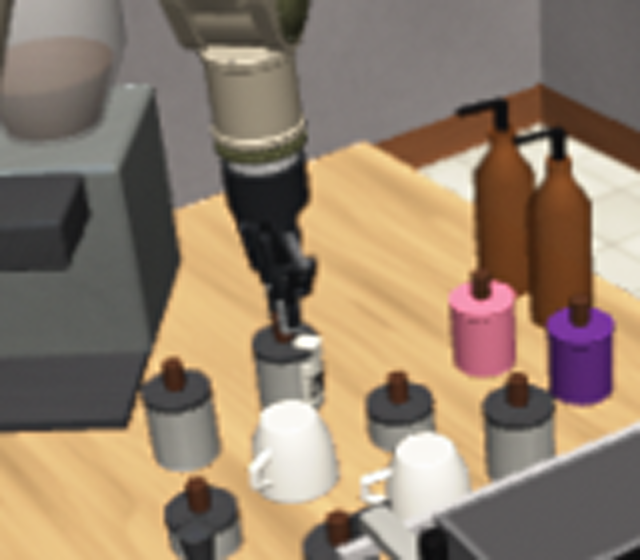

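```bash
python3 -m inch '[[0,0,0,0,0,0],[0,0,0,0,0,0],[0,0,0,0,0,0]]' 0.5; python3 go.py .565 .401 .078 84.7
```

```text
clock: 6.85
tool_pos: [0.5726, 0.4026, 0.0946]
ee_rot: [0.04, 0.699, -0.031, 0.713]
contact_force: [0.2, 0.1, -0.0]
finger_gap: 0.0425
t 6.85 tcp [0.5726 0.4026 0.0946] jaw deg 84.2 tilt [0.019 0.012] gap 0.0425 F [ 0.2  0.1 -0. ] q7 0.76
 shift cm now-axes [ 1.64 -0.26 -0.77]  after-turn axes [ 1.66 -0.23 -0.75]  turn [-0.009  0.018 -0.013]
```

```bash
python3 -m inch '[[1,-0.2,-0.7,-0.009,0.018,-0.013],[1,-0.1,-0.3,0,0,0],[0.1,0,0,0,0,0]]' >/dev/null; python3 go.py .565 .401 .078 84.7;python3 -m inch '[[0.1,0,0,0,0,0],[0.1,0,0,0,0,0],[0.1,0,0,0,0,0]]' 1 60;python3 go.py .565 .401 .078 84.7
```

```text
t 7.15 tcp [0.5619 0.4007 0.0723] jaw deg 84.7 tilt [-0.001 -0.   ] gap 0.0425 F [-2.9 -3.1  8.4] q7 0.76
 shift cm now-axes [-0.57  0.06  0.3 ]  after-turn axes [-0.57  0.06  0.3 ]  turn [ 0.001 -0.001  0.   ]
clock: 7.45
tool_pos: [0.564, 0.4051, 0.0747]
ee_rot: [0.035, 0.705, -0.029, 0.708]
contact_force: [-2.5, -3.5, 5.0]
finger_gap: 0.0183
t 7.45 tcp [0.564  0.4051 0.0747] jaw deg 84.8 tilt [0.005 0.007] gap 0.0183 F [-2.5 -3.5  5. ] q7 0.76
 shift cm now-axes [-0.33 -0.4   0.14]  after-turn axes [-0.33 -0.4   0.14]  turn [ 0.002  0.005 -0.008]
```

```bash
python3 -m inch '[[-2,0,0,0,0,0],[-4.5,0,0,0,0,0],[-4.5,0,0,0,0,0],[-4.5,0,0,0,0,0],[-4.5,0,0,0,0,0]]' ;python3 go.py .4727 -.389 .28 84.7
python3 - <<'E'
from h import *
c=shot("side");a=c["img"][0:200,110:270,::-1];cv2.imwrite("pics/s4c.png",cv2.resize(a,None,fx=3,fy=3,interpolation=cv2.INTER_CUBIC))
E
```

```text
clock: 7.95
tool_pos: [0.5578, 0.4004, 0.2681]
ee_rot: [0.029, 0.711, -0.035, 0.702]
contact_force: [1.1, 0.3, -3.9]
finger_gap: 0.0183
t 7.95 tcp [0.5578 0.4004 0.2681] jaw deg 84.9 tilt [-0.013 -0.008] gap 0.0183 F [ 1.1  0.3 -3.9] q7 0.77
 shift cm now-axes [ -0.48 -79.39  -1.42]  after-turn axes [ -1.19 -79.39  -1.18]  turn [ 0.003 -0.013  0.009]
```

View pics/s4c.png

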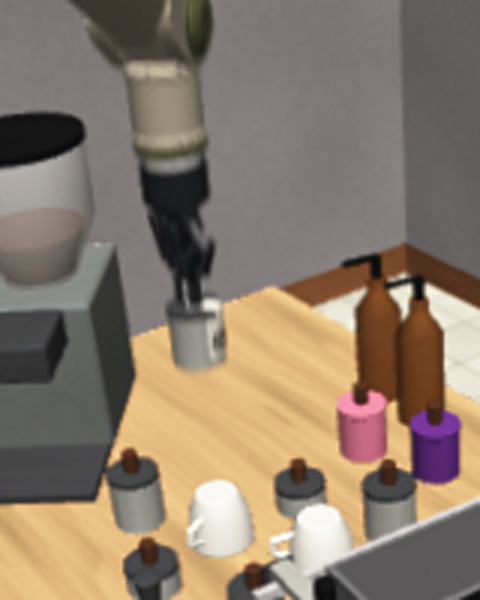

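```bash
python3 -m inch '[[-0.4,-3,-0.1,0.003,-0.013,0.009],[-0.4,-4.5,-0.1,0,0,0],[-0.4,-4.5,-0.1,0,0,0],[0,-4.5,-0.1,0,0,0],[0,-4.5,-0.1,0,0,0]]' >/dev/null; python3 go.py .4727 -.389 .28 84.7;python3 -m inch '[[0,-4.5,-0.1,0,0,0],[0,-4.5,-0.1,0,0,0],[0,-4.5,-0.1,0,0,0],[0,-4.5,-0.1,0,0,0],[0,-4.5,-0.1,0,0,0]]' >/dev/null; python3 go.py .4727 -.389 .28 84.7
```

```text
t 8.5 tcp [0.5336 0.1957 0.2849] jaw deg 85.4 tilt [0.009 0.012] gap 0.0184 F [ 1.6 -1.1 -3.7] q7 1.04
 shift cm now-axes [ -0.27 -58.77  -1.33]  after-turn axes [  0.49 -58.78  -0.66]  turn [ 0.011  0.008 -0.013]
t 9.0 tcp [ 0.5049 -0.0375  0.2778] jaw deg 85.4 tilt [0.002 0.01 ] gap 0.0184 F [ 1.   1.5 -3.9] q7 1.49
 shift cm now-axes [ -0.58 -35.29  -0.4 ]  after-turn axes [ -0.22 -35.3    0.04]  turn [ 0.013  0.001 -0.01 ]
```

```bash
python3 -m inch '[[-0.3,-4.5,0,0.013,0.001,-0.01],[-0.3,-4.5,0,0,0,0],[0,-4.5,0,0,0,0],[0,-4.5,0,0,0,0],[0,-4.5,0,0,0,0]]' >/dev/null; python3 -m inch '[[0,-4.5,0,0,0,0],[0,-4,0,0,0,0],[0,-2,0,0.12,0,0],[0,0,0,0.14,0,0],[0,0,0,0.14,0,0]]' >/dev/null; python3 -m inch '[[0,0,0,0.14,0,0],[0,0,0,0.14,0,0],[0,0,0,0.1,0,0],[0,0,0,0,0,0]]' >/dev/null; python3 go.py .4727 -.389 .15 36.7
python3 - <<'E'
from h import *
for n in("top","side"):
    c=shot(n,"tmp_%s.png"%n);P=cloud(c);hs=cv2.cvtColor(c["img"],cv2.COLOR_RGB2HSV)
    q=(hs[...,2]>150)&(hs[...,1]<40)&(abs(P[...,0]-.475)<.08)&(abs(P[...,1]+.395)<.06)&(P[...,2]>.16)
    v,u=np.nonzero(q);print(n,len(u),P[q].mean(0) if len(u) else 0, u.mean() if len(u) else 0, v.mean() if len(u) else 0)
a=cv2.imread("pics/tmp_top.png")[160:280,300:440];b=cv2.imread("pics/tmp_side.png")[150:350,250:400]
cv2.imwrite("pics/s5.png",np.hstack([cv2.resize(a,(420,360),interpolation=2),cv2.resize(b,(370,493),interpolation=2)[60:420]]))
E
```

```text
t 10.4 tcp [ 0.4596 -0.3859  0.2686] jaw deg 37.5 tilt [-0.022  0.004] gap 0.0182 F [-0.3  0.1 -4.1] q7 1.45
 shift cm now-axes [11.83  1.03  1.25]  after-turn axes [11.86  0.86  1.04]  turn [ 0.013 -0.017  0.015]
top 1 [ 0.46685295 -0.44513892  0.61916585] 477.0 236.0
side 362 [ 0.45027996 -0.4148884   0.27756558] 326.71546961325964 236.45580110497238
```

View pics/s5.png

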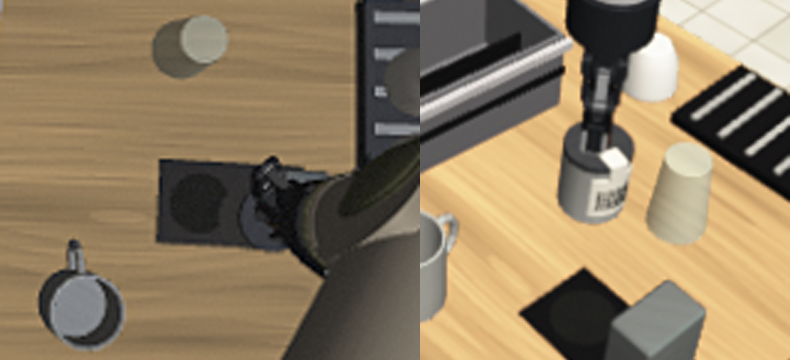

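```bash
cat > lab.py <<'E'
from h import *
from go import go
c=shot("side");P=cloud(c);hs=cv2.cvtColor(c["img"],cv2.COLOR_RGB2HSV);t=readout.get_obs()["tool_pos"]
D=P-t; r=np.hypot(D[...,0],D[...,1])
for nm,lo,hi,rlo,rhi in(("tab",-.012,.012,.012,.034),("label",-.06,-.014,.02,.045)):
    q=(D[...,2]>lo)&(D[...,2]<hi)&(r>rlo)&(r<rhi)&(hs[...,2]>150)&(hs[...,1]<60)
    m=D[q].mean(0);print(nm,q.sum(),m.round(4),"yaw",np.degrees(np.arctan2(m[1],m[0])).round(1))
    if nm=="label":
        a=np.degrees(np.arctan2(D[q][:,1],D[q][:,0]));print(np.percentile(a,[3,25,50,75,97]).round(0))
body=(D[...,2]>-.06)&(D[...,2]<-.02)&(r<.045)&(hs[...,1]<60)
print("body",body.sum(),D[body].mean(0).round(4))
E
python3 lab.py
```

```text
tab 58 [-0.0027 -0.0249  0.0021] yaw -96.3
label 163 [-0.0121 -0.0303 -0.0343] yaw -111.8
[-136. -128. -116. -100.  -72.]
body 330 [-0.0174 -0.0199 -0.0398]
```

```bash
python3 -m inch '[[2,0.85,1.05,0,-0.017,0.015],[4,0,0,0,0,0],[4,0,0,0,0,0],[4,0,0,0,0,0],[0.5,0,0,0,0,0]]' >/dev/null; sed -i 's/>150)&(hs\[...,1\]<60)$/>175)\&(hs[...,1]<40)/' lab.py; python3 lab.py; python3 go.py .4727 -.389 .08 37.5
```

```text
tab 49 [-0.0012 -0.0246  0.0004] yaw -92.8
label 82 [-0.0123 -0.03   -0.0328] yaw -112.2
[-134. -128. -116. -101.  -79.]
body 237 [-0.0173 -0.0201 -0.0397]
t 11.1 tcp [ 0.4763 -0.3916  0.1235] jaw deg 38.4 tilt [ 0.01  -0.004] gap 0.018 F [-0.3 -0.9 -4.6] q7 1.56
 shift cm now-axes [ 4.35 -0.15 -0.47]  after-turn axes [ 4.35 -0.13 -0.42]  turn [ 0.016  0.01  -0.005]
```

```bash
python3 -m inch '[[1.5,-0.1,-0.4,0.01,0.01,-0.005],[1.8,-0.05,-0.1,0,0,0],[0.5,0,0,0,0,0],[0.1,0,0,0,0,0]]' >/dev/null; python3 go.py .4727 -.389 .079 37.5; python3 lab.py
python3 - <<'E'
from h import *
c=shot("side");a=c["img"][180:330,250:420,::-1];cv2.imwrite("pics/s6.png",cv2.resize(a,None,fx=4,fy=4,interpolation=2))
E
```

```text
t 11.5 tcp [ 0.4747 -0.391   0.0881] jaw deg 37.9 tilt [ 0.006 -0.003] gap 0.0182 F [ 0.1  0.4 -3.6] q7 1.57
 shift cm now-axes [ 0.9  -0.03 -0.29]  after-turn axes [ 0.91 -0.03 -0.28]  turn [ 0.007  0.006 -0.002]
tab 40 [-0.0014 -0.0251  0.0032] yaw -93.3
label 73 [-0.0137 -0.0306 -0.033 ] yaw -114.1
[-133. -127. -118. -105.  -84.]
body 240 [-0.0169 -0.0199 -0.0397]
```

View pics/s6.png

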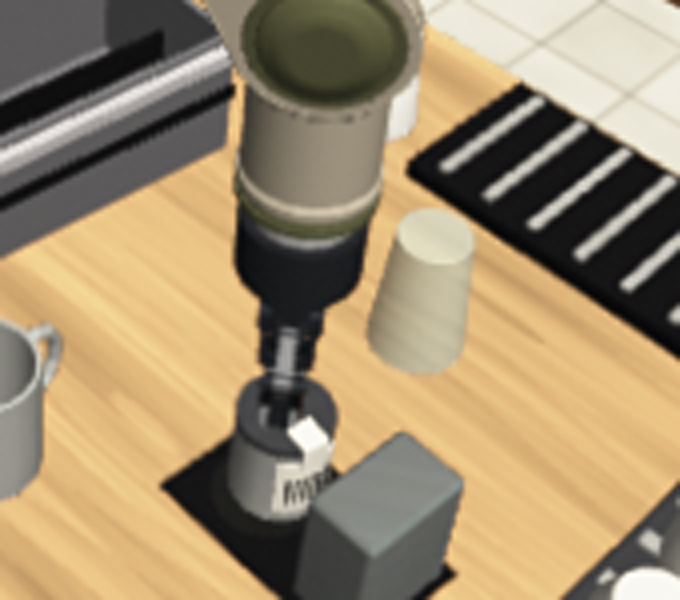

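```bash
python3 -m inch '[[0.6,0,-0.25,0.007,0.006,0],[0.4,0,-0.05,0,0,0],[0.15,0,0,0,0,0],[0.1,0,0,0,0,0],[0.1,0,0,0,0,0]]' ; python3 go.py .4727 -.389 .079 37.5
```

```text
clock: 12.1
tool_pos: [0.4745, -0.3893, 0.0787]
ee_rot: [0.314, 0.632, -0.312, 0.636]
contact_force: [-1.8, 2.3, 8.3]
finger_gap: 0.0182
t 12.1 tcp [ 0.4745 -0.3893  0.0787] jaw deg 37.5 tilt [ 0.007 -0.001] gap 0.0182 F [-1.8  2.3  8.3] q7 1.57
 shift cm now-axes [-0.04 -0.12 -0.13]  after-turn axes [-0.03 -0.12 -0.13]  turn [-0.001  0.005 -0.005]
```

```bash
python3 -m inch '[[0.05,0,0,0,0,0],[0.05,0,0,0,0,0],[0.05,0,0,0,0,0],[0.05,0,0,0,0,0],[0.05,0,0,0,0,0]]' 0.6; python3 -m inch '[[-3,0,0,0,0,0],[-3,0,0,0,0,0],[0,0,0,0,0,0],[0,0,0,0,0,0],[0,0,0,0,0,0]]' >/dev/null; python3 go.py .4727 -.389 .079 37.5;  python3 - <<'E'
from h import *
c=shot("side");P=cloud(c);hs=cv2.cvtColor(c["img"],cv2.COLOR_RGB2HSV)
near=(abs(P[...,0]-.473)<.06)&(abs(P[...,1]+.389)<.05)
lid=near&(P[...,2]>.072)&(P[...,2]<.09)
print("lid minmax",P[lid].min(0),P[lid].max(0),P[lid].mean(0))
q=lid&(hs[...,2]>165)&(hs[...,1]<60);m=P[q].mean(0);print("tab",q.sum(),m)
for k in knobs(c):
    if k[0][1]<0: print(k); d=m-k[0]; print(np.degrees(np.arctan2(d[1],d[0])))
c=shot("top")
for k in knobs(c):
    print(*k)
E
```

```text
clock: 12.6
tool_pos: [0.4756, -0.3904, 0.0774]
ee_rot: [0.314, 0.63, -0.312, 0.638]
contact_force: [-1.1, 0.6, 7.4]
finger_gap: 0.0341
t 13.1 tcp [ 0.4746 -0.3899  0.1376] jaw deg 37.5 tilt [ 0.008 -0.002] gap 0.0341 F [-0.1  0.3 -1. ] q7 1.54
 shift cm now-axes [ 5.85 -0.13 -0.22]  after-turn axes [ 5.86 -0.1  -0.19]  turn [-0.001  0.006 -0.005]
lid minmax [ 0.44515694 -0.42851289  0.07212198] [ 0.5092349  -0.36140326  0.08893372] [ 0.47213434 -0.39832277  0.08008192]
tab 65 [ 0.47305193 -0.41765713  0.08134767]
(array([ 0.4731, -0.3974,  0.1086]), array([320.8, 280.7]), np.int32(67), 40)
-90.13596622722332
[0.8526 0.4318 0.1236] [131.9 109.1] 157 32
[0.8533 0.3404 0.1234] [158.2 109.9] 154 32
[0.7945 0.2427 0.1058] [185.8 125.9] 13 12
[0.7556 0.3425 0.106 ] [155.8 137.4] 32 20
[0.6699 0.1778 0.1056] [203.9 163.8] 28 25
[0.6204 0.2954 0.0697] [170.4 178.8] 28 23
[0.4619 0.3588 0.105 ] [146.9 225.2] 33 24
[0.4633 0.1571 0.0708] [209.3 226.6] 27 22
[ 0.4751 -0.3859  0.11  ] [373.5 227. ] 14 12
[0.3975 0.2737 0.0696] [173.6 245.2] 25 25
```

Standing on the pad, the labelled canister reads knob (0.475,-0.388) and tab yaw -90°, so it has been scanned. A tall canister was knocked to (0.462,0.359). Now I'll regrasp and pack.

```bash
python3 -m inch '[[3,0.05,0.05,0,0.006,-0.005],[2.6,0,0,0,0,0],[0.4,0,0,0,0,0],[0.1,0,0,0,0,0]]' >/dev/null; python3 go.py .475 -.389 .079 37.5;python3 -m inch '[[0.1,0,0,0,0,0],[0.1,0,0,0,0,0],[0.1,0,0,0,0,0]]' 1 60;python3 -m inch '[[-2,0,0,0,0,0],[-4.5,0,0,0,0,0],[-4.5,0,0,0,0,0],[-4.5,0,0,0,0,0],[-3,0,0,0,0,0]]' ;python3 go.py .6713 -.0068 .27 84.7
```

```text
t 13.6 tcp [ 0.476  -0.3905  0.0771] jaw deg 37.4 tilt [0.002 0.001] gap 0.0344 F [-5.   6.1 38. ] q7 1.57
 shift cm now-axes [-0.19  0.01 -0.18]  after-turn axes [-0.19  0.01 -0.18]  turn [-0.001  0.    -0.002]
clock: 13.9
tool_pos: [0.4766, -0.3912, 0.0786]
ee_rot: [0.315, 0.632, -0.312, 0.635]
contact_force: [-3.0, 2.5, 12.3]
finger_gap: 0.0182
clock: 14.4
tool_pos: [0.4714, -0.388, 0.2604]
ee_rot: [0.316, 0.64, -0.311, 0.628]
contact_force: [0.4, -0.2, -4.2]
finger_gap: 0.0185
t 14.4 tcp [ 0.4714 -0.388   0.2604] jaw deg 37.3 tilt [-0.013  0.013] gap 0.0185 F [ 0.4 -0.2 -4.2] q7 1.47
 shift cm now-axes [ -0.71  39.01 -18.21]  after-turn axes [-0.96 39.81 16.38]  turn [-0.827 -0.018 -0.006]
```

```bash
python3 -m inch '[[-0.4,0,0,-0.137,-0.018,-0.006],[-0.4,0,0,-0.138,0,0],[0,0,0,-0.138,0,0],[0,0,0,-0.138,0,0],[0,0,0,-0.138,0,0]]' >/dev/null;python3 -m inch '[[0,0,0,-0.138,0,0],[0,4.4,1.8,0,0,0],[0,4.4,1.8,0,0,0],[0,4.4,1.8,0,0,0],[0,4.4,1.8,0,0,0]]' >/dev/null;python3 -m inch '[[0,4.4,1.8,0,0,0],[0,4.4,1.8,0,0,0],[0,4.4,1.8,0,0,0],[0,1.5,0.6,0,0,0],[0.1,0,0,0,0,0]]';python3 go.py .6713 -.0068 .22 84.7
```

```text
clock: 15.9
tool_pos: [0.6178, -0.0626, 0.2526]
ee_rot: [0.023, 0.718, -0.023, 0.695]
contact_force: [-0.5, -0.3, -3.0]
finger_gap: 0.0186
t 15.9 tcp [ 0.6178 -0.0626  0.2526] jaw deg 86.3 tilt [-0.032  0.001] gap 0.0186 F [-0.5 -0.3 -3. ] q7 1.58
 shift cm now-axes [3.09 5.92 5.08]  after-turn axes [3.26 6.05 4.81]  turn [ 0.028 -0.032  0.002]
```

```bash
python3 -m inch '[[0,3.2,2.6,0.028,-0.032,0.002],[0,2.9,2.3,0,0,0],[0.5,0,0,0,0,0],[0.5,0,0,0,0,0]]'>/dev/null;python3 go.py .6713 -.0068 .20 84.7
```

```text
t 16.3 tcp [ 0.6693 -0.0091  0.2375] jaw deg 84.4 tilt [-0.008 -0.003] gap 0.0179 F [ 0.3 -0.6 -4.4] q7 1.47
 shift cm now-axes [3.75 0.26 0.2 ]  after-turn axes [3.75 0.25 0.18]  turn [-0.006 -0.007  0.003]
```

```bash
python3 -m inch '[[3,0.25,0.2,-0.006,-0.007,0.003],[1.5,0,0,0,0,0],[0.1,0,0,0,0,0]]'>/dev/null;python3 go.py .6713 -.0068 .17 84.7;python3 -m inch '[[1,0,0,0,0,0],[1,0,0,0,0,0],[0.1,0,0,0,0,0]]'>/dev/null;python3 go.py .6713 -.0068 .17 84.7
python3 - <<'E'
from h import *
c=shot("top");a=c["img"][140:260,230:330,::-1];b=shot("side")["img"][130:260,220:340,::-1]
cv2.imwrite("pics/s7.png",np.hstack([cv2.resize(a,(400,480),interpolation=2),cv2.resize(b,(400,480),interpolation=2)]))
E
```

```text
t 16.6 tcp [ 0.6684 -0.0124  0.1881] jaw deg 84.5 tilt [-0.004 -0.003] gap 0.0182 F [-0.5 -0.2 -4.3] q7 1.48
 shift cm now-axes [1.81 0.59 0.24]  after-turn axes [1.81 0.59 0.23]  turn [-0.004 -0.004  0.003]
t 16.9 tcp [ 0.6673 -0.016   0.1662] jaw deg 84.2 tilt [-0.005 -0.004] gap 0.0183 F [ 0.4  0.5 -3.6] q7 1.48
 shift cm now-axes [-0.39  0.95  0.31]  after-turn axes [-0.38  0.95  0.32]  turn [-0.008 -0.005  0.004]
```

View pics/s7.png

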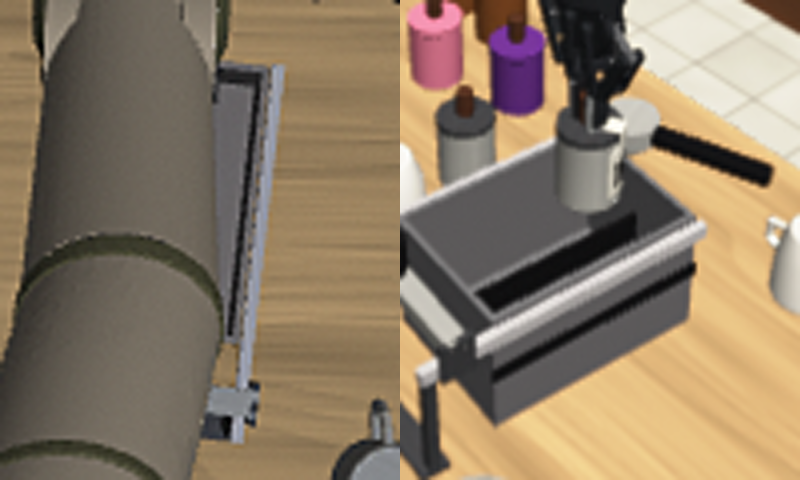

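```bash
python3 -m inch '[[0,0.9,0.3,-0.008,-0.005,0.004],[0,0.2,0.1,0,0,0]]'>/dev/null;python3 go.py .6713 -.0068 .15 84.7;python3 -m inch '[[0,0.2,0.1,0,0,0],[0,0.1,0.0,0,0,0]]'>/dev/null;python3 go.py .6713 -.0068 .15 84.7
```

```text
t 17.2 tcp [ 0.6726 -0.005   0.1678] jaw deg 84.7 tilt [ 0.001 -0.   ] gap 0.0183 F [-4.6 -1.  -5.2] q7 1.47
 shift cm now-axes [ 1.78 -0.19 -0.12]  after-turn axes [ 1.78 -0.19 -0.12]  turn [0.    0.001 0.   ]
t 17.4 tcp [ 0.6728 -0.003   0.168 ] jaw deg 84.7 tilt [-0.001 -0.002] gap 0.0178 F [-0.8 -5.3 -4.5] q7 1.47
 shift cm now-axes [ 1.8  -0.38 -0.12]  after-turn axes [ 1.8  -0.39 -0.12]  turn [ 0.    -0.001  0.003]
```

```bash
python3 -m inch '[[0.5,-0.35,-0.25,0,0,0.003],[1.5,0,0,0,0,0],[0.1,0,0,0,0,0]]'>/dev/null;python3 go.py .6705 -.0068 .10 84.7
```

```text
t 17.7 tcp [ 0.6713 -0.0051  0.1465] jaw deg 84.8 tilt [0.003 0.002] gap 0.0181 F [ 0.2 -0.7 -4.5] q7 1.48
 shift cm now-axes [ 4.65 -0.19 -0.08]  after-turn axes [ 4.65 -0.18 -0.06]  turn [ 0.001  0.002 -0.002]
```

```bash
python3 -m inch '[[1,0.1,0,0,0,0],[1.5,0.15,0,0,0,0],[0.5,0.1,0,0,0,0]]'>/dev/null;python3 go.py .6705 -.0068 .0807 84.7
```

```text
t 18.0 tcp [ 0.6719 -0.0032  0.1144] jaw deg 84.7 tilt [0.003 0.   ] gap 0.0181 F [-1.4 -4.5 -1.2] q7 1.48
 shift cm now-axes [ 3.37 -0.37 -0.12]  after-turn axes [ 3.37 -0.37 -0.1 ]  turn [ 0.     0.003 -0.   ]
```

```bash
python3 -m inch '[[1.2,-0.3,-0.1,0,0.003,0],[1.2,0,0,0,0,0],[0.6,0,0,0,0,0],[0.1,0,0,0,0,0]]';python3 go.py .6705 -.0068 .0807 84.7
```

```text
clock: 18.4
tool_pos: [0.6713, -0.0046, 0.0805]
ee_rot: [0.033, 0.706, -0.031, 0.707]
contact_force: [-9.9, -0.7, 30.8]
finger_gap: 0.0181
t 18.4 tcp [ 0.6713 -0.0046  0.0805] jaw deg 84.8 tilt [0.001 0.002] gap 0.0181 F [-9.9 -0.7 30.8] q7 1.49
 shift cm now-axes [-0.02 -0.22 -0.06]  after-turn axes [-0.02 -0.22 -0.06]  turn [ 0.001  0.    -0.002]
```

```bash
python3 -m inch '[[-0.1,0,0,0,0,0],[0,0,0,0,0,0],[0,0,0,0,0,0],[-3,0,0,0,0,0],[-4,0,0,0,0,0]]' 0.55;python3 -m inch '[[-4,0,0,0,0,0],[-3,0,0,0,0,0],[0,3,0,0,0,0],[0,4,0,0,0,0],[0,4,0,0,0,0]]' >/dev/null; python3 go.py .669 .178 .15 84.7
```

```text
clock: 18.9
tool_pos: [0.67, -0.0039, 0.1482]
ee_rot: [0.033, 0.708, -0.031, 0.705]
contact_force: [-0.1, 0.0, 0.9]
finger_gap: 0.0385
t 19.4 tcp [0.6856 0.1011 0.2298] jaw deg 84.2 tilt [0.01  0.002] gap 0.0384 F [ 0.   1.2 -0.6] q7 1.31
 shift cm now-axes [ 7.98  7.46 -2.51]  after-turn axes [ 7.98  7.51 -2.36]  turn [-0.009  0.01  -0.003]
```

```bash
python3 -m inch '[[0,4,-1.2,-0.009,0.01,-0.003],[0,3,-1,0,0,0],[3,0,0,0,0,0],[3,0,0,0,0,0],[0.1,0,0,0,0,0]]' >/dev/null; python3 go.py .669 .178 .12 84.7
```

```text
t 19.9 tcp [0.6715 0.1893 0.1697] jaw deg 85.4 tilt [0.007 0.009] gap 0.0387 F [-0.9  0.8 -0.1] q7 1.21
 shift cm now-axes [ 4.96 -1.2  -0.19]  after-turn axes [ 4.97 -1.15 -0.14]  turn [ 0.012  0.006 -0.01 ]
```

```bash
python3 -m inch '[[0.5,-1.1,-0.15,0.012,0.006,-0.01],[3,0,0,0,0,0],[1.2,0,0,0,0,0],[0.1,0,0,0,0,0]]' >/dev/null; python3 go.py .669 .178 .078 84.7
```

```text
t 20.3 tcp [0.6718 0.1755 0.1245] jaw deg 84.5 tilt [ 0.005 -0.001] gap 0.0383 F [ 0.2  0.3 -0.5] q7 1.21
 shift cm now-axes [ 4.65  0.22 -0.33]  after-turn axes [ 4.65  0.22 -0.3 ]  turn [-0.004  0.005  0.001]
```

```bash
python3 -m inch '[[2.0,0,0,0,0,0],[1.8,0,0,0,0,0],[0.1,0,0,0,0,0]]' >/dev/null; python3 go.py .669 .178 .078 84.7
```

```text
t 20.6 tcp [0.6749 0.1739 0.0892] jaw deg 84.3 tilt [ 0.01 -0.  ] gap 0.0383 F [-0.4 -0.8  0.5] q7 1.22
 shift cm now-axes [ 1.12  0.35 -0.64]  after-turn axes [ 1.12  0.36 -0.63]  turn [-0.007  0.01  -0.001]
```

```bash
python3 -m inch '[[0.6,0.3,-0.6,-0.007,0.01,-0.001],[0.5,0,-0.1,0,0,0],[0.1,0,0,0,0,0]]' >/dev/null; python3 go.py .669 .178 .078 84.7;python3 -m inch '[[0.1,0,0,0,0,0],[0.1,0,0,0,0,0],[0.1,0,0,0,0,0]]' 1 60;python3 go.py .669 .178 .078 84.7
```

```text
t 20.9 tcp [0.6697 0.1776 0.0802] jaw deg 84.7 tilt [0.003 0.001] gap 0.0385 F [-0.6  0.3 -0.1] q7 1.22
 shift cm now-axes [ 0.22  0.04 -0.07]  after-turn axes [ 0.22  0.04 -0.07]  turn [-0.001  0.003 -0.001]
clock: 21.2
tool_pos: [0.6701, 0.178, 0.0797]
ee_rot: [0.033, 0.705, -0.032, 0.708]
contact_force: [-3.3, -1.3, 7.6]
finger_gap: 0.018
t 21.2 tcp [0.6701 0.178  0.0797] jaw deg 84.7 tilt [0.004 0.001] gap 0.018 F [-3.3 -1.3  7.6] q7 1.22
 shift cm now-axes [ 0.17 -0.01 -0.11]  after-turn axes [ 0.17 -0.01 -0.11]  turn [-0.     0.004 -0.002]
```

```bash
python3 -m inch '[[-2,0,0,0,0,0],[-4.5,0,0,0,0,0],[-4.5,0,0,0,0,0],[-4,0,0,0,0,0],[-1,-2,-1,0,0,0]]' >/dev/null; python3 -m inch '[[0,-4,-1.7,0,0,0],[0,-4,-1.7,0,0,0],[0,-4,-1.7,0,0,0],[0,-2,-1,0,0,0],[0.1,0,0,0,0,0]]' >/dev/null;python3 go.py .599 .0005 .21 84.7
```

```text
t 22.2 tcp [0.578  0.0206 0.2434] jaw deg 84.8 tilt [-0.  0.] gap 0.0178 F [ 0.5 -0.5 -3.2] q7 1.41
 shift cm now-axes [ 3.34 -1.82  2.28]  after-turn axes [ 3.34 -1.81  2.28]  turn [ 0.002 -0.    -0.   ]
```

```bash
python3 -m inch '[[0,-1,1.2,0,0,0],[0,-0.8,1.1,0,0,0],[1.5,0,0,0,0,0],[1.8,0.1,0,0,0,0]]' >/dev/null;python3 go.py .599 .0005 .17 84.7
```

```text
t 22.6 tcp [6.054e-01 5.000e-04 2.120e-01] jaw deg 84.9 tilt [0.006 0.001] gap 0.0179 F [ 0.3 -0.7 -3.9] q7 1.46
 shift cm now-axes [ 4.19 -0.06 -0.67]  after-turn axes [ 4.2  -0.06 -0.64]  turn [ 0.003  0.006 -0.001]
```

```bash
python3 -m inch '[[0,0,0,0,0,0]]' >/dev/null;python3 go.py .599 .0005 .17 84.7
```

```text
t 22.7 tcp [0.6058 0.0007 0.2098] jaw deg 84.9 tilt [0.003 0.001] gap 0.018 F [-0.6 -0.4 -3.4] q7 1.46
 shift cm now-axes [ 3.98 -0.08 -0.69]  after-turn axes [ 3.98 -0.08 -0.67]  turn [ 0.004  0.003 -0.001]
```

```bash
python3 -m inch '[[0.5,0,-0.7,0.004,0.003,-0.001],[1.5,0.1,0,0,0,0],[1.5,0.1,0,0,0,0],[0,0,0,0,0,0]]' >/dev/null;python3 go.py .599 .0005 .12 84.7
```

```text
t 23.1 tcp [0.6011 0.0036 0.1748] jaw deg 84.7 tilt [ 0.002 -0.001] gap 0.0181 F [-0.4 -0.7 -5.3] q7 1.46
 shift cm now-axes [ 5.48 -0.32 -0.2 ]  after-turn axes [ 5.48 -0.32 -0.18]  turn [0.001 0.002 0.001]
```

```bash
python3 -m inch '[[1.5,0,0,0,0,0],[1.5,0.1,0,0,0,0],[1.3,0.1,0,0,0,0],[0,0,0,0,0,0]]' >/dev/null;python3 go.py .599 .0005 .0857 84.7
```

```text
t 23.5 tcp [0.6033 0.0033 0.1333] jaw deg 84.6 tilt [ 0.006 -0.003] gap 0.018 F [-1.3 -0.1 -4. ] q7 1.46
 shift cm now-axes [ 4.76 -0.3  -0.43]  after-turn axes [ 4.76 -0.32 -0.4 ]  turn [-0.001  0.006  0.003]
```

```bash
python3 -m inch '[[1.5,-0.3,-0.4,0,0.006,0.003],[1.5,0,0,0,0,0],[1.2,0,0,0,0,0],[0.4,0,0,0,0,0]]' >/dev/null;python3 go.py .599 .0005 .0857 84.7;python3 -m inch '[[0.3,0,0,0,0,0],[0.1,0,0,0,0,0]]' ;python3 go.py .599 .0005 .0857 84.7
```

```text
t 23.9 tcp [0.5997 0.0024 0.0856] jaw deg 84.7 tilt [0.002 0.003] gap 0.0179 F [-7.5  4.6 36.2] q7 1.48
 shift cm now-axes [-0.01 -0.19 -0.05]  after-turn axes [-0.01 -0.19 -0.05]  turn [ 0.     0.001 -0.003]
clock: 24.1
tool_pos: [0.6001, 0.0026, 0.0859]
ee_rot: [0.034, 0.705, -0.031, 0.707]
contact_force: [-0.3, -0.3, -3.2]
finger_gap: 0.0174
t 24.1 tcp [0.6001 0.0026 0.0859] jaw deg 84.7 tilt [0.003 0.005] gap 0.0174 F [-0.3 -0.3 -3.2] q7 1.48
 shift cm now-axes [ 0.01 -0.22 -0.09]  after-turn axes [ 0.02 -0.22 -0.09]  turn [ 0.     0.003 -0.005]
```

```bash
python3 -m inch '[[0,0,0,0,0,0],[0,0,0,0,0,0],[0,0,0,0,0,0],[-3,0,0,0,0,0],[-4,0,0,0,0,0]]' 0.55 ;python3 -m inch '[[-4,0,0,0,0,0],[-3,0,0,0,0,0],[0,3,-1.6,0,0,0],[0,4.3,-2.3,0,0,0],[0,4.3,-2.3,0,0,0]]' >/dev/null; python3 go.py .461 .359 .15 84.7
python3 - <<'E'
from h import *
for k in knobs(shot("top")): print(*k)
E
```

```text
clock: 24.6
tool_pos: [0.5981, 0.0025, 0.1535]
ee_rot: [0.034, 0.708, -0.031, 0.705]
contact_force: [1.2, -0.6, 1.7]
finger_gap: 0.0384
t 25.1 tcp [0.5525 0.12   0.2324] jaw deg 84.0 tilt [0.009 0.004] gap 0.0383 F [0.7 1.  0.8] q7 1.22
 shift cm now-axes [  8.25  22.77 -11.67]  after-turn axes [  8.24  22.95 -11.32]  turn [-0.012  0.009 -0.005]
[0.8515 0.43   0.1243] [131.8 109.2] 154 33
[0.8526 0.3417 0.123 ] [158.2 109.8] 148 31
[0.7953 0.2425 0.1049] [185.6 125.9] 14 13
[0.7566 0.3437 0.1062] [155.8 137.2] 32 21
[ 0.6723 -0.0033  0.1117] [258.6 164.4] 30 26
[0.6003 0.0048 0.1124] [255.5 185.8] 28 27
[0.4624 0.3584 0.1062] [146.6 225.1] 32 26
[0.3964 0.2746 0.0714] [173.3 245.3] 22 17
```

```bash
python3 -m inch '[[0,4.3,-2.2,-0.012,0.009,-0.005],[0,4.3,-2.2,0,0,0],[0,4.3,-2.2,0,0,0],[0,4.3,-2.2,0,0,0],[0,2.5,-1.2,0,0,0]]' >/dev/null;python3 -m inch '[[3,0,0,0,0,0],[3,0,0,0,0,0],[0,0,0,0,0,0]]' >/dev/null; python3 go.py .461 .359 .12 84.7
```

```text
t 25.95 tcp [0.4643 0.3415 0.1721] jaw deg 85.9 tilt [-0.    0.01] gap 0.0381 F [-0.1  0.1  0.3] q7 0.83
 shift cm now-axes [ 5.23  1.67 -0.45]  after-turn axes [ 5.21  1.71 -0.49]  turn [ 0.021 -0.001 -0.01 ]
```

```bash
python3 -m inch '[[1,1.7,-0.5,0.021,-0.001,-0.01],[3,0,0,0,0,0],[1,0,0,0,0,0],[0,0,0,0,0,0]]' >/dev/null; python3 go.py .461 .359 .078 84.7
```

```text
t 26.35 tcp [0.4629 0.3596 0.1243] jaw deg 84.6 tilt [0.002 0.001] gap 0.0385 F [ 0.7 -0.4  0.1] q7 0.79
 shift cm now-axes [ 4.63 -0.09 -0.19]  after-turn axes [ 4.63 -0.08 -0.18]  turn [-0.002  0.002 -0.002]
```

```bash
python3 -m inch '[[2,0,0,0,0,0],[1.5,0.1,0,0,0,0],[0,0,0,0,0,0]]' >/dev/null; python3 go.py .461 .359 .078 84.7
```

```text
t 26.65 tcp [0.4656 0.3608 0.0922] jaw deg 84.4 tilt [0.005 0.004] gap 0.0385 F [ 1.2 -0.7  0.4] q7 0.79
 shift cm now-axes [ 1.41 -0.23 -0.45]  after-turn axes [ 1.42 -0.22 -0.44]  turn [-0.004  0.005 -0.005]
```

```bash
python3 -m inch '[[0.9,-0.2,-0.4,-0.004,0.005,-0.005],[0.5,0,-0.1,0,0,0],[0.1,0,0,0,0,0]]' >/dev/null; python3 go.py .461 .359 .078 84.7;python3 -m inch '[[0.1,0,0,0,0,0],[0.1,0,0,0,0,0],[0.1,0,0,0,0,0]]' 1 60;python3 -m inch '[[-2,0,0,0,0,0],[-4.5,0,0,0,0,0],[-4.5,0,0,0,0,0],[-4.5,0,0,0,0,0],[0,0,0,0,0,0]]' ;python3 go.py .5279 .0075 .23 84.7
```

```text
t 26.95 tcp [0.4612 0.3594 0.0783] jaw deg 84.6 tilt [0.001 0.001] gap 0.0383 F [-0.   0.2  0.4] q7 0.79
 shift cm now-axes [ 0.03 -0.04 -0.02]  after-turn axes [ 0.03 -0.04 -0.02]  turn [-0.001  0.001 -0.001]
clock: 27.25
tool_pos: [0.4614, 0.3604, 0.077]
ee_rot: [0.034, 0.706, -0.032, 0.707]
contact_force: [-3.5, -2.8, 15.8]
finger_gap: 0.0183
clock: 27.75
tool_pos: [0.4597, 0.3591, 0.2359]
ee_rot: [0.032, 0.707, -0.033, 0.706]
contact_force: [0.9, 0.9, -3.7]
finger_gap: 0.0178
t 27.75 tcp [0.4597 0.3591 0.2359] jaw deg 84.7 tilt [-0.002 -0.001] gap 0.0178 F [ 0.9  0.9 -3.7] q7 0.77
 shift cm now-axes [  0.62 -34.37  10.04]  after-turn axes [  0.59 -34.37  10.04]  turn [-0.    -0.002  0.001]
```

```bash
python3 -m inch '[[0,-4.4,1.3,0,0,0],[0,-4.4,1.3,0,0,0],[0,-4.4,1.3,0,0,0],[0,-4.4,1.3,0,0,0],[0,-4.4,1.3,0,0,0]]' >/dev/null; python3 -m inch '[[0,-4.4,1.3,0,0,0],[0,-4,1.2,0,0,0],[0,-1.5,0.5,0,0,0],[0,0,0,0,0,0]]' >/dev/null;python3 go.py .5279 .0075 .22 84.7
```

```text
t 28.65 tcp [0.5233 0.022  0.2303] jaw deg 85.0 tilt [-0.007 -0.001] gap 0.0181 F [-0.5  0.9 -3. ] q7 1.41
 shift cm now-axes [ 1.03 -1.41  0.6 ]  after-turn axes [ 1.03 -1.4   0.6 ]  turn [ 0.005 -0.007  0.001]
```

```bash
python3 -m inch '[[1,-1.4,0.6,0.005,-0.007,0.001],[1.5,0,0,0,0,0],[0,0,0,0,0,0]]' >/dev/null;python3 go.py .5275 .0075 .17 84.7
```

```text
t 28.95 tcp [0.5265 0.0083 0.203 ] jaw deg 84.7 tilt [-0.003  0.   ] gap 0.0181 F [-0.8 -0.3 -4.4] q7 1.44
 shift cm now-axes [ 3.3  -0.07  0.12]  after-turn axes [ 3.3  -0.07  0.11]  turn [-0.    -0.003 -0.   ]
```

```bash
python3 -m inch '[[1,0,0,0,0,0],[1,0,0,0,0,0],[0,0,0,0,0,0]]' >/dev/null;python3 go.py .5275 .0075 .14 84.7
```

```text
t 29.25 tcp [0.5261 0.0102 0.1815] jaw deg 84.9 tilt [-0.003  0.   ] gap 0.0183 F [-0.3 -3.  -4.1] q7 1.45
 shift cm now-axes [ 4.15 -0.26  0.17]  after-turn axes [ 4.15 -0.26  0.16]  turn [ 0.003 -0.003 -0.   ]
```

```bash
python3 -m inch '[[1,-0.4,0.15,0.003,-0.003,0],[1.5,0,0,0,0,0],[0.5,0,0,0,0,0],[0,0,0,0,0,0]]' >/dev/null;python3 go.py .5275 .007 .14 84.7
```

```text
t 29.65 tcp [0.5279 0.0067 0.1499] jaw deg 84.8 tilt [0.001 0.001] gap 0.0179 F [-0.1  0.  -4.2] q7 1.46
 shift cm now-axes [ 0.99  0.03 -0.04]  after-turn axes [ 0.99  0.03 -0.04]  turn [ 0.001  0.001 -0.001]
```

```bash
python3 -m inch '[[1.5,0,0,0,0,0],[1.5,0,0,0,0,0],[0.5,0,0,0,0,0],[0,0,0,0,0,0]]' >/dev/null;python3 go.py .5275 .007 .083 84.7
```

```text
t 30.05 tcp [0.5294 0.0068 0.1155] jaw deg 84.7 tilt [0.004 0.001] gap 0.018 F [-0.6 -0.5 -2.6] q7 1.47
 shift cm now-axes [ 3.25 -0.01 -0.21]  after-turn axes [ 3.25 -0.   -0.19]  turn [ 0.001  0.004 -0.002]
```

Next: seat it, release, rise, then head to the short one at (0.463,0.157).

```bash
python3 -m inch '[[1.5,0,-0.2,0,0.004,-0.002],[1.3,0,0,0,0,0],[0.5,0,0,0,0,0],[0.2,0,0,0,0,0]]' >/dev/null;python3 go.py .5275 .007 .083 84.7; python3 -m inch '[[0,0,0,0,0,0],[0,0,0,0,0,0],[0,0,0,0,0,0],[-3,0,0,0,0,0],[-4,0,0,0,0,0]]' 0.55;python3 -m inch '[[-4,0,0,0,0,0],[-2,0,0,0,0,0],[0,3,-1.6,0,0,0],[0,4,-2.2,0,0,0],[0,3,-1.6,0,0,0]]' >/dev/null; python3 go.py .462 .156 .15 84.7
python3 - <<'E'
from h import *
for k in knobs(shot("top")): print(*k)
E
```

```text
t 30.45 tcp [0.5299 0.0075 0.0828] jaw deg 84.7 tilt [0.005 0.001] gap 0.018 F [-8.8  2.2 45.1] q7 1.48
 shift cm now-axes [-0.02 -0.07 -0.23]  after-turn axes [-0.02 -0.07 -0.23]  turn [ 0.001  0.005 -0.001]
clock: 30.95
tool_pos: [0.5289, 0.0073, 0.1524]
ee_rot: [0.033, 0.706, -0.032, 0.707]
contact_force: [0.3, 0.4, -0.1]
finger_gap: 0.0383
t 31.45 tcp [0.4884 0.1095 0.2215] jaw deg 84.1 tilt [0.014 0.001] gap 0.0381 F [0.7 0.5 0. ] q7 1.21
 shift cm now-axes [ 7.12  4.34 -3.2 ]  after-turn axes [ 7.15  4.39 -3.05]  turn [-0.011  0.014 -0.002]
[0.8533 0.4298 0.1233] [132.  108.9] 157 36
[0.8497 0.3437 0.122 ] [158.1 110. ] 156 36
[0.7954 0.2427 0.1056] [186.1 126.3] 19 13
[0.7563 0.3434 0.1043] [155.8 137.4] 32 22
[ 0.672  -0.0033  0.1113] [258.6 164.4] 30 27
[0.6201 0.2954 0.0697] [170.4 178.9] 27 22
[0.6004 0.0049 0.1115] [255.5 185.8] 28 27
[0.5303 0.0087 0.1116] [253.8 207.3] 27 26
[0.3979 0.2735 0.0701] [173.7 245.1] 24 24
```

```bash
python3 -m inch '[[0,2.4,-1.6,-0.011,0.014,-0.002],[2,1.5,-1.4,0,0,0],[3.5,0,0,0,0,0],[3,0,0,0,0,0],[0,0,0,0,0,0]]' >/dev/null; python3 go.py .462 .156 .1 84.7
```

```text
t 32.0 tcp [0.4603 0.1617 0.1367] jaw deg 85.4 tilt [0.005 0.006] gap 0.0387 F [-0.9 -0.3  0.7] q7 1.14
 shift cm now-axes [ 3.67 -0.58  0.2 ]  after-turn axes [ 3.67 -0.55  0.22]  turn [ 0.013  0.004 -0.007]
```

```bash
python3 -m inch '[[1.5,0.2,0,0,0,0],[2,0,0,0,0,0],[0,0,0,0,0,0]]' >/dev/null; python3 go.py .462 .156 .085 84.7
```

```text
t 32.3 tcp [0.4624 0.1635 0.1035] jaw deg 85.4 tilt [0.006 0.007] gap 0.0381 F [ 0.6 -0.3  0.8] q7 1.14
 shift cm now-axes [ 1.85 -0.77  0.01]  after-turn axes [ 1.85 -0.75  0.03]  turn [ 0.011  0.006 -0.007]
```

```bash
python3 -m inch '[[0.8,-0.75,0,0.011,0.006,-0.007],[2,0,0,0,0,0],[1,0,0,0,0,0],[0,0,0,0,0,0]]' >/dev/null; python3 go.py .462 .156 .043 84.7
```

```text
t 32.7 tcp [0.4646 0.1546 0.0684] jaw deg 84.5 tilt [0.004 0.001] gap 0.0384 F [ 0.2 -0.1 -0.5] q7 1.15
 shift cm now-axes [ 2.54  0.11 -0.29]  after-turn axes [ 2.54  0.12 -0.28]  turn [-0.004  0.004 -0.001]
```

```bash
python3 -m inch '[[1.2,0.1,0,0,0,0],[1,0,0,0,0,0],[0.1,0,0,0,0,0]]' >/dev/null; python3 go.py .462 .156 .043 84.7
```

```text
t 33.0 tcp [0.4659 0.1556 0.0454] jaw deg 84.5 tilt [0.006 0.002] gap 0.0382 F [ 0.4 -0.4  0.5] q7 1.15
 shift cm now-axes [ 0.23 -0.   -0.39]  after-turn axes [ 0.24  0.   -0.39]  turn [-0.004  0.006 -0.002]
```

```bash
python3 -m inch '[[0.2,0,-0.35,-0.004,0.006,-0.002],[0.1,0,0,0,0,0]]' >/dev/null;python3 go.py .462 .156 .043 84.7;python3 -m inch '[[0.1,0,0,0,0,0],[0.1,0,0,0,0,0],[0.1,0,0,0,0,0]]' 1 60;python3 go.py .462 .156 .043 84.7;python3 -m inch '[[-2,0,0,0,0,0],[-4.5,0,0,0,0,0],[-4.5,0,0,0,0,0],[-4.5,0,0,0,0,0],[-2,0,0,0,0,0]]' >/dev/null;python3 go.py .6641 -.0835 .21 84.7
```

```text
t 33.2 tcp [0.462  0.1559 0.0419] jaw deg 84.7 tilt [-0.001 -0.   ] gap 0.0383 F [ 0.6 -0.5  0.7] q7 1.15
 shift cm now-axes [-0.11  0.01  0.  ]  after-turn axes [-0.11  0.01  0.  ]  turn [ 0.    -0.001  0.   ]
clock: 33.5
tool_pos: [0.462, 0.1564, 0.0404]
ee_rot: [0.033, 0.706, -0.032, 0.706]
contact_force: [-3.8, -1.2, 26.1]
finger_gap: 0.0184
t 33.5 tcp [0.462  0.1564 0.0404] jaw deg 84.7 tilt [0.    0.001] gap 0.0184 F [-3.8 -1.2 26.1] q7 1.16
 shift cm now-axes [-0.26 -0.04  0.  ]  after-turn axes [-0.26 -0.04  0.  ]  turn [ 0.001 -0.    -0.001]
t 34.0 tcp [0.46   0.1554 0.219 ] jaw deg 84.7 tilt [-0.007 -0.002] gap 0.0184 F [ 1.1  1.  -2.2] q7 1.12
 shift cm now-axes [  0.8  -21.91  22.52]  after-turn axes [  0.9  -21.9   22.53]  turn [ 0.001 -0.007  0.003]
```

```bash
python3 -m inch '[[0,-3.2,3.3,0,-0.007,0],[0,-3.2,3.3,0,0,0],[0,-3.2,3.3,0,0,0],[0,-3.2,3.3,0,0,0],[0,-3.2,3.3,0,0,0]]' >/dev/null; python3 -m inch '[[0,-3.2,3.3,0,0,0],[0,-1.5,1.5,0,0,0],[0.2,0,0,0,0,0],[0,0,0,0,0,0]]' >/dev/null;python3 go.py .6641 -.0835 .18 84.7
```

```text
t 34.9 tcp [ 0.6589 -0.0763  0.2208] jaw deg 85.2 tilt [0.004 0.   ] gap 0.0182 F [-1.1  0.7 -2.6] q7 1.61
 shift cm now-axes [ 4.08 -0.67  0.56]  after-turn axes [ 4.08 -0.67  0.58]  turn [ 0.008  0.004 -0.001]
```

```bash
python3 -m inch '[[1,-0.7,0.5,0.008,0.004,-0.001],[1.5,0,0,0,0,0],[1.2,0,0,0,0,0],[0,0,0,0,0,0]]' >/dev/null;python3 go.py .6641 -.0838 .15 84.7
```

```text
t 35.3 tcp [ 0.6612 -0.0804  0.1799] jaw deg 84.9 tilt [-0.003  0.001] gap 0.0182 F [ 0.1  0.1 -1.9] q7 1.62
 shift cm now-axes [ 2.99 -0.31  0.33]  after-turn axes [ 2.99 -0.31  0.32]  turn [ 0.003 -0.003 -0.001]
```

```bash
python3 -m inch '[[1,0,0,0,0,0],[1,0,0,0,0,0],[0,0,0,0,0,0]]' >/dev/null;python3 go.py .6641 -.0838 .13 84.7
```

```text
t 35.6 tcp [ 0.6606 -0.0788  0.1577] jaw deg 85.0 tilt [-0.004  0.002] gap 0.0184 F [-0.2 -0.4 -2.6] q7 1.63
 shift cm now-axes [ 2.76 -0.47  0.4 ]  after-turn axes [ 2.77 -0.46  0.39]  turn [ 0.005 -0.004 -0.002]
```

```bash
python3 -m inch '[[0.2,-0.5,0.35,0.005,-0.004,-0.002],[1,0,0,0,0,0],[0.7,0,0,0,0,0],[0,0,0,0,0,0]]' >/dev/null;python3 go.py .6641 -.0838 .13 84.7
```

```text
t 36.0 tcp [ 0.6644 -0.0849  0.1375] jaw deg 84.7 tilt [ 0.001 -0.001] gap 0.0182 F [ 0.1  0.4 -2.5] q7 1.63
 shift cm now-axes [ 0.75  0.1  -0.04]  after-turn axes [ 0.75  0.1  -0.04]  turn [-0.001  0.001  0.001]
```

```bash
python3 -m inch '[[1,-0.1,0,0,0,0],[1,0,0,0,0,0],[0,0,0,0,0,0]]' >/dev/null;python3 go.py .6641 -.0838 .082 84.7
```

```text
t 36.3 tcp [ 0.6643 -0.0859  0.1158] jaw deg 84.7 tilt [ 0.001 -0.001] gap 0.0184 F [-0.5  0.5 -3.2] q7 1.64
 shift cm now-axes [ 3.38  0.21 -0.05]  after-turn axes [ 3.38  0.21 -0.04]  turn [-0.001  0.001  0.001]
```

```bash
python3 -m inch '[[1.2,0.2,0,0,0,0],[1.3,0,0,0,0,0],[0.5,0,0,0,0,0],[0.2,0,0,0,0,0]]' >/dev/null;python3 go.py .6641 -.0838 .082 84.7
```

```text
t 36.7 tcp [ 0.665  -0.0833  0.0815] jaw deg 84.7 tilt [ 0.002 -0.   ] gap 0.0185 F [-9.3  1.3 32.9] q7 1.64
 shift cm now-axes [-0.05 -0.06 -0.09]  after-turn axes [-0.05 -0.06 -0.09]  turn [-0.     0.002 -0.   ]
```

```bash
python3 -m inch '[[0,0,0,0,0,0],[0,0,0,0,0,0],[0,0,0,0,0,0],[-3,0,0,0,0,0],[-4,0,0,0,0,0]]' 0.55;python3 -m inch '[[-4,0,0,0,0,0],[-2,0,0,0,0,0],[0,3,-0.8,0,0,0],[0,4.5,-0.8,0,0,0],[0,4.5,-0.8,0,0,0]]' >/dev/null;python3 -m inch '[[0,4.5,-0.8,0,0,0],[0,4.5,-0.8,0,0,0],[0,4.5,-0.8,0,0,0],[0,4.5,-0.8,0,0,0],[0,2,-0.4,0,0,0]]' >/dev/null; python3 go.py .619 .294 .15 84.7
python3 - <<'E'
from h import *
for k in knobs(shot("top")): print(*k)
E
```

```text
clock: 37.2
tool_pos: [0.663, -0.0829, 0.1485]
ee_rot: [0.033, 0.708, -0.033, 0.704]
contact_force: [0.8, -0.8, -0.3]
finger_gap: 0.0385
t 38.2 tcp [0.6388 0.2458 0.2205] jaw deg 84.0 tilt [ 0.013 -0.001] gap 0.0384 F [-0.7 -0.2 -0.1] q7 1.12
 shift cm now-axes [ 7.02  4.59 -2.57]  after-turn axes [ 7.05  4.62 -2.42]  turn [-0.012  0.013 -0.   ]
[0.8547 0.4272 0.1228] [132. 109.] 159 38
[0.8514 0.3408 0.1241] [158.3 109.9] 151 30
[0.7949 0.2424 0.1053] [185.9 125.9] 14 13
[ 0.6721 -0.0031  0.111 ] [258.6 164.4] 30 25
[ 0.6643 -0.0817  0.1121] [282.3 167.4] 29 25
[0.6205 0.295  0.0715] [170.4 178.9] 27 21
[0.6004 0.0055 0.1109] [255.5 185.8] 28 25
[0.5305 0.009  0.1107] [253.7 207.2] 28 27
```

```bash
python3 -m inch '[[0,2,-1.2,-0.012,0.013,0],[0,1.6,-1.2,0,0,0],[3.5,0,0,0,0,0],[3.5,0,0,0,0,0],[0,0,0,0,0,0]]' >/dev/null; python3 go.py .619 .294 .1 84.7
```

```text
t 38.75 tcp [0.617  0.2912 0.151 ] jaw deg 85.0 tilt [0.005 0.004] gap 0.0382 F [ 0.  -0.7  0.3] q7 1.08
 shift cm now-axes [5.1  0.27 0.16]  after-turn axes [5.1  0.3  0.18]  turn [ 0.005  0.004 -0.004]
```

```bash
python3 -m inch '[[1.5,0,0,0,0,0],[2,0,0,0,0,0],[0,0,0,0,0,0]]' >/dev/null; python3 go.py .619 .294 .085 84.7
```

```text
t 39.05 tcp [0.6187 0.2906 0.1175] jaw deg 84.9 tilt [0.008 0.005] gap 0.0387 F [-0.3 -0.3  1.6] q7 1.08
 shift cm now-axes [ 3.25  0.32 -0.02]  after-turn axes [3.25 0.34 0.  ]  turn [ 0.003  0.008 -0.005]
```

```bash
python3 -m inch '[[1,0.3,0,0.003,0.008,-0.005],[3,0,0,0,0,0],[1.5,0,0,0,0,0],[0,0,0,0,0,0]]' >/dev/null; python3 go.py .619 .294 .043 84.7
```

```text
t 39.45 tcp [0.6223 0.2946 0.0647] jaw deg 84.6 tilt [0.005 0.003] gap 0.0383 F [ 0.3 -0.5  0.1] q7 1.08
 shift cm now-axes [ 2.17 -0.1  -0.33]  after-turn axes [ 2.17 -0.09 -0.32]  turn [-0.002  0.004 -0.003]
```

```bash
python3 -m inch '[[1.2,0,-0.2,0,0,0],[0.8,0,-0.1,0,0,0],[0.1,0,0,0,0,0]]' >/dev/null; python3 go.py .619 .294 .042 84.7
```

```text
t 39.75 tcp [0.6204 0.2955 0.0442] jaw deg 84.5 tilt [0.007 0.004] gap 0.0381 F [-0.   0.7  0.3] q7 1.08
 shift cm now-axes [ 0.22 -0.17 -0.12]  after-turn axes [ 0.22 -0.16 -0.12]  turn [-0.003  0.006 -0.005]
```

```bash
python3 -m inch '[[0.2,-0.1,-0.1,-0.003,0.006,-0.005],[0.1,0,0,0,0,0],[0.1,0,0,0,0,0],[0.1,0,0,0,0,0],[0.1,0,0,0,0,0]]' 1 60 >/dev/null;python3 go.py .619 .294 .042 84.7;python3 -m inch '[[-2,0,0,0,0,0],[-4.5,0,0,0,0,0],[-4.5,0,0,0,0,0],[-4.5,0,0,0,0,0],[-2,0,0,0,0,0]]' >/dev/null;python3 go.py .5924 -.0775 .21 84.7
```

```text
t 40.25 tcp [0.6194 0.2949 0.0418] jaw deg 84.8 tilt [0.001 0.   ] gap 0.0183 F [-1.9  0.2  6.6] q7 1.09
 shift cm now-axes [-0.02 -0.1  -0.03]  after-turn axes [-0.02 -0.1  -0.03]  turn [ 0.001  0.001 -0.   ]
t 40.75 tcp [0.6169 0.2934 0.219 ] jaw deg 84.7 tilt [-0.008 -0.005] gap 0.0181 F [ 0.9  0.5 -2.3] q7 1.06
 shift cm now-axes [  1.1  -37.15   0.97]  after-turn axes [  0.9  -37.15   0.99]  turn [ 0.001 -0.007  0.006]
```

```bash
python3 -m inch '[[0,-4.4,0.1,0,-0.007,0.006],[0,-4.4,0.1,0,0,0],[0,-4.4,0.1,0,0,0],[0,-4.4,0.1,0,0,0],[0,-4.4,0.1,0,0,0]]' >/dev/null; python3 -m inch '[[0,-4.4,0.1,0,0,0],[0,-4.4,0.1,0,0,0],[0,-3,0.1,0,0,0],[0.2,0,0,0,0,0],[0,0,0,0,0,0]]' >/dev/null;python3 go.py .5924 -.0775 .18 84.7
```

```text
t 41.75 tcp [ 0.5933 -0.0545  0.2217] jaw deg 84.9 tilt [0.008 0.005] gap 0.0186 F [-0.4  1.5 -2.9] q7 1.59
 shift cm now-axes [ 4.16 -2.32  0.08]  after-turn axes [ 4.17 -2.3   0.12]  turn [ 0.003  0.008 -0.006]
```

```bash
python3 -m inch '[[0.5,-2.3,0.1,0.003,0.008,-0.006],[1.5,0,0,0,0,0],[1.8,0,0,0,0,0],[0,0,0,0,0,0]]' >/dev/null;python3 go.py .5924 -.0775 .16 84.7
```

```text
t 42.15 tcp [ 0.5932 -0.0733  0.1834] jaw deg 85.0 tilt [0.001 0.002] gap 0.0185 F [-0.5 -0.6 -2.7] q7 1.63
 shift cm now-axes [ 2.34 -0.43 -0.04]  after-turn axes [ 2.34 -0.42 -0.04]  turn [ 0.006  0.001 -0.002]
```

```bash
python3 -m inch '[[0.5,0.3,0,0,0,0],[0.8,0,0,0,0,0],[0,0,0,0,0,0]]' >/dev/null;python3 go.py .5924 -.0775 .13 84.7
```

```text
t 42.45 tcp [ 0.5944 -0.067   0.1708] jaw deg 85.2 tilt [0.002 0.003] gap 0.0181 F [-0.8  0.2 -2.2] q7 1.63
 shift cm now-axes [ 4.07 -1.08 -0.12]  after-turn axes [ 4.08 -1.07 -0.1 ]  turn [ 0.01   0.002 -0.003]
```

```bash
python3 -m inch '[[0.3,-1.05,-0.1,0.01,0.002,-0.003],[1,0,0,0,0,0],[1,0,0,0,0,0],[0,0,0,0,0,0]]' >/dev/null;python3 go.py .5924 -.0775 .12 84.7
```

```text
t 42.85 tcp [ 0.5929 -0.0783  0.1468] jaw deg 84.6 tilt [ 0.001 -0.   ] gap 0.0179 F [ 0.  -0.1 -2.5] q7 1.64
 shift cm now-axes [ 2.68  0.08 -0.06]  after-turn axes [ 2.68  0.08 -0.06]  turn [-0.001  0.001  0.   ]
```

```bash
python3 -m inch '[[1,0.1,0,0,0,0],[1.5,0,0,0,0,0],[1,0,0,0,0,0],[0,0,0,0,0,0]]' >/dev/null;python3 go.py .5924 -.0775 .083 84.7
```

```text
t 43.25 tcp [ 0.5931 -0.0771  0.1089] jaw deg 84.6 tilt [ 0.001 -0.   ] gap 0.0181 F [ 0.3 -0.4 -2.7] q7 1.65
 shift cm now-axes [ 2.59 -0.04 -0.07]  after-turn axes [ 2.59 -0.04 -0.07]  turn [-0.001  0.001  0.   ]
```

```bash
python3 -m inch '[[1,0,0,0,0,0],[1.2,0,0,0,0,0],[0.5,0,0,0,0,0],[0.2,0,0,0,0,0]]' >/dev/null;python3 go.py .5924 -.0775 .083 84.7
```

```text
t 43.65 tcp [ 0.5942 -0.0766  0.0825] jaw deg 84.6 tilt [0.004 0.001] gap 0.018 F [-13.1   1.6  47.7] q7 1.65
 shift cm now-axes [-0.05 -0.1  -0.17]  after-turn axes [-0.05 -0.1  -0.17]  turn [-0.001  0.004 -0.001]
```

```bash
python3 -m inch '[[0,0,0,0,0,0],[0,0,0,0,0,0],[0,0,0,0,0,0],[-3,0,0,0,0,0],[-4,0,0,0,0,0]]' 0.55;python3 -m inch '[[-4,0,0,0,0,0],[-2,0,0,0,0,0],[0,3,-1.8,0,0,0],[0,4.1,-2.7,0,0,0],[0,4.1,-2.7,0,0,0]]' >/dev/null;python3 -m inch '[[0,4.1,-2.7,0,0,0],[0,4.1,-2.7,0,0,0],[0,4.1,-2.7,0,0,0],[0,4.1,-2.7,0,0,0],[0,0,0,0,0,0]]' >/dev/null; python3 go.py .396 .273 .15 84.7
python3 - <<'E'
from h import *
c=shot("top")
for k in knobs(c): print(*k)
P=cloud(c);q=(abs(P[...,0]-.37)<.07)&(abs(P[...,1]-.2)<.06)&(P[...,2]>.075)&(P[...,2]<.1);print("tamper",P[q].mean(0),q.sum())
E
```

```text
clock: 44.15
tool_pos: [0.5922, -0.0764, 0.1499]
ee_rot: [0.033, 0.707, -0.033, 0.706]
contact_force: [0.8, 0.1, -0.1]
finger_gap: 0.0387
t 45.15 tcp [0.44   0.2221 0.2146] jaw deg 84.4 tilt [0.01  0.001] gap 0.0387 F [ 0.3 -0.5  0.4] q7 0.98
 shift cm now-axes [ 6.42  4.62 -4.95]  after-turn axes [ 6.46  4.66 -4.85]  turn [-0.006  0.01  -0.002]
[0.8544 0.4282 0.1221] [132.2 109.1] 152 33
[0.852  0.3433 0.1186] [158.2 110.1] 147 33
[0.7572 0.3437 0.1056] [155.8 137.3] 32 20
[ 0.6724 -0.003   0.1128] [258.6 164.4] 30 23
[ 0.6645 -0.082   0.1125] [282.3 167.3] 28 24
[0.5999 0.0043 0.1116] [255.5 185.8] 28 26
[ 0.5956 -0.0755  0.1116] [280. 188.] 25 24
[0.5304 0.0084 0.1129] [253.8 207.3] 27 22
tamper [0.35583749 0.20428821 0.0836345 ] 71
```

```bash
python3 -m inch '[[0,2.4,-2.5,-0.006,0.01,-0.002],[0,2.2,-2.2,0,0,0],[3,0,0,0,0,0],[3,0,0,0,0,0],[0,0,0,0,0,0]]' >/dev/null; python3 go.py .397 .273 .1 84.7
```

```text
t 45.7 tcp [0.4023 0.2686 0.1534] jaw deg 84.3 tilt [ 0.005 -0.   ] gap 0.0385 F [-0.8 -0.3  0.8] q7 0.87
 shift cm now-axes [ 5.34  0.38 -0.6 ]  after-turn axes [ 5.34  0.39 -0.57]  turn [-0.007  0.005 -0.   ]
```

```bash
python3 -m inch '[[1.5,0,0,0,0,0],[1.5,0,0,0,0,0],[0,0,0,0,0,0]]' >/dev/null; python3 go.py .397 .273 .085 84.7
```

```text
t 46.0 tcp [0.4055 0.2658 0.1245] jaw deg 84.0 tilt [ 0.006 -0.001] gap 0.0387 F [ 0.2  0.3 -0.1] q7 0.88
 shift cm now-axes [ 3.94  0.63 -0.95]  after-turn axes [ 3.95  0.63 -0.91]  turn [-0.013  0.006  0.001]
```

```bash
python3 -m inch '[[1,0.6,-0.9,-0.013,0.006,0.001],[3,0,0,0,0,0],[1.8,0.1,-0.1,0,0,0],[0,0,0,0,0,0]]' >/dev/null; python3 go.py .397 .273 .042 84.7
```

```text
t 46.4 tcp [0.3984 0.2753 0.068 ] jaw deg 84.7 tilt [0.004 0.005] gap 0.0389 F [0.3 0.7 0.8] q7 0.89
 shift cm now-axes [ 2.6  -0.26 -0.13]  after-turn axes [ 2.6  -0.24 -0.12]  turn [-0.001  0.004 -0.005]
```

```bash
python3 -m inch '[[1,0,-0.2,0,0,0],[0.8,0,-0.1,0,0,0],[0.1,0,0,0,0,0]]' >/dev/null; python3 go.py .397 .273 .042 84.7
```

```text
t 46.7 tcp [0.3959 0.2765 0.0497] jaw deg 84.7 tilt [0.006 0.007] gap 0.0384 F [ 0.1 -0.3  0.4] q7 0.89
 shift cm now-axes [ 0.77 -0.34  0.14]  after-turn axes [ 0.77 -0.34  0.14]  turn [-0.     0.005 -0.007]
```

```bash
python3 -m inch '[[0.7,-0.35,0.1,0,0.005,-0.007],[0.2,0,0,0,0,0]]' >/dev/null;python3 go.py .397 .273 .042 84.7;python3 -m inch '[[0.1,0,0,0,0,0],[0.1,0,0,0,0,0],[0.1,0,0,0,0,0],[0.1,0,0,0,0,0]]' 1 60 >/dev/null;python3 go.py .397 .273 .042 84.7;python3 -m inch '[[-2,0,0,0,0,0],[-4.5,0,0,0,0,0],[-4.5,0,0,0,0,0],[-4.5,0,0,0,0,0],[-3,0,0,0,0,0]]' >/dev/null;python3 go.py .5215 -.0705 .22 84.7
```

```text
t 46.9 tcp [0.397  0.273  0.0408] jaw deg 84.7 tilt [0.001 0.   ] gap 0.0383 F [-0.5  1.   0.3] q7 0.9
 shift cm now-axes [-0.12  0.   -0.  ]  after-turn axes [-0.12  0.   -0.  ]  turn [-0.     0.001 -0.   ]
t 47.3 tcp [0.3974 0.2731 0.0395] jaw deg 84.7 tilt [0.002 0.002] gap 0.0182 F [-1.9 -1.  16.1] q7 0.9
 shift cm now-axes [-0.25 -0.02 -0.03]  after-turn axes [-0.25 -0.02 -0.03]  turn [-0.001  0.002 -0.002]
t 47.8 tcp [0.3949 0.2708 0.2272] jaw deg 84.6 tilt [-0.006 -0.004] gap 0.0179 F [ 0.7  0.3 -2.6] q7 0.85
 shift cm now-axes [  0.79 -32.79  15.81]  after-turn axes [  0.72 -32.81  15.76]  turn [-0.001 -0.005  0.005]
```

Veer out in x first to stay clear of the handle.

```bash
python3 -m inch '[[-0.2,-3.5,3.2,0,-0.005,0.005],[-0.2,-3.8,3.2,0,0,0],[0,-3.8,3.2,0,0,0],[0,-3.8,3.2,0,0,0],[0,-4.2,1.8,0,0,0]]' >/dev/null;python3 go.py .5215 -.0705 .22 84.7; python3 -m inch '[[0,-4.2,1,0,0,0],[0,-4.2,0,0,0,0],[0,-3,0,0,0,0],[0,0,0,0,0,0],[0,0,0,0,0,0]]' >/dev/null;python3 go.py .5215 -.0705 .19 84.7
```

```text
t 48.3 tcp [0.5264 0.0712 0.237 ] jaw deg 85.7 tilt [0.009 0.01 ] gap 0.0183 F [ 0.6  1.  -2.9] q7 1.38
 shift cm now-axes [  1.55 -14.19   0.56]  after-turn axes [  1.7  -14.16   0.82]  turn [ 0.018  0.008 -0.011]
t 48.8 tcp [ 0.5271 -0.0563  0.235 ] jaw deg 85.0 tilt [0.008 0.007] gap 0.018 F [-0.9  0.4 -2.3] q7 1.62
 shift cm now-axes [ 4.48 -1.49 -0.47]  after-turn axes [ 4.5  -1.46 -0.43]  turn [ 0.006  0.007 -0.008]
```

```bash
python3 -m inch '[[1,-1.4,-0.4,0.006,0.007,-0.008],[2,0,0,0,0,0],[2,0,0,0,0,0],[0,0,0,0,0,0]]' >/dev/null;python3 go.py .5215 -.0705 .16 84.7
```

```text
t 49.2 tcp [ 0.5206 -0.0685  0.182 ] jaw deg 84.9 tilt [-0.002 -0.001] gap 0.0185 F [ 0.6 -0.2 -2.1] q7 1.65
 shift cm now-axes [ 2.2  -0.19  0.11]  after-turn axes [ 2.2  -0.19  0.11]  turn [ 0.004 -0.001  0.001]
```

```bash
python3 -m inch '[[1,0,0,0,0,0],[0.8,0,0,0,0,0],[0,0,0,0,0,0]]' >/dev/null;python3 go.py .5215 -.0705 .13 84.7
```

```text
t 49.5 tcp [ 0.5206 -0.0673  0.163 ] jaw deg 85.1 tilt [-0.002 -0.001] gap 0.0182 F [-0.3 -0.2 -2.6] q7 1.66
 shift cm now-axes [ 3.3  -0.3   0.12]  after-turn axes [ 3.3  -0.31  0.12]  turn [ 0.007 -0.002  0.001]
```

```bash
python3 -m inch '[[0.5,-0.3,0.1,0.007,-0.002,0.001],[1,0,0,0,0,0],[1,0,0,0,0,0],[0,0,0,0,0,0]]' >/dev/null;python3 go.py .5215 -.0705 .13 84.7
```

```text
t 49.9 tcp [ 0.5223 -0.0707  0.1368] jaw deg 84.7 tilt [ 0.002 -0.   ] gap 0.0184 F [-0.2 -0.5 -2.4] q7 1.68
 shift cm now-axes [ 0.68  0.01 -0.08]  after-turn axes [ 0.68  0.01 -0.08]  turn [-0.     0.002 -0.   ]
```

```bash
python3 -m inch '[[1,0,0,0,0,0],[1.2,0,0,0,0,0],[0.5,0,0,0,0,0],[0,0,0,0,0,0]]' >/dev/null;python3 go.py .5215 -.0705 .082 84.7
```

```text
t 50.3 tcp [ 0.5223 -0.0707  0.107 ] jaw deg 84.7 tilt [0.002 0.   ] gap 0.0179 F [-0.6 -0.5 -2. ] q7 1.69
 shift cm now-axes [ 2.5   0.01 -0.09]  after-turn axes [ 2.5   0.01 -0.08]  turn [-0.001  0.002 -0.   ]
```

```bash
python3 -m inch '[[1.2,0,0,0,0,0],[0.9,0,0,0,0,0],[0.3,0,0,0,0,0],[0.2,0,0,0,0,0]]' >/dev/null;python3 go.py .5215 -.0705 .082 84.7; python3 -m inch '[[0,0,0,0,0,0],[0,0,0,0,0,0],[0,0,0,0,0,0],[-3,0,0,0,0,0],[-4,0,0,0,0,0]]' 0.55;python3 -m inch '[[-4,0,0,0,0,0],[-4,0,0,0,0,0],[-4,4,0,0,0,0],[0,4,0,0,0,0],[0,4,0,0,0,0]]' >/dev/null; python3 -m inch '[[0,4,0,0,0,0],[0,4,0,0,0,0],[0,4,0,0,0,0],[0,0,0,0,0,0]]' >/dev/null; python3 go.py .436 -.0242 .23 84.7
python3 - <<'E'
from h import *
c=shot("top","t8.png")
for k in knobs(c): print(*k)
P=cloud(c);q=(P[...,2]>.16)&(P[...,2]<.185)&(abs(P[...,0]-.435)<.04)&(abs(P[...,1]+.024)<.03);print("handle",P[q].mean(0),q.sum())
a=c["img"][130:280,120:340,::-1];b=shot("side")["img"][110:260,180:340,::-1]
cv2.imwrite("pics/s8.png",np.hstack([cv2.resize(a,(420,286),interpolation=2),cv2.resize(b,(305,286),interpolation=2)]))
E
```

```text
t 50.7 tcp [ 0.5229 -0.0707  0.0803] jaw deg 84.7 tilt [0.003 0.   ] gap 0.0182 F [-10.8   2.7  62.7] q7 1.7
 shift cm now-axes [-0.17  0.   -0.14]  after-turn axes [-0.17  0.   -0.14]  turn [-0.001  0.003 -0.001]
clock: 51.2
tool_pos: [0.5212, -0.0706, 0.1486]
ee_rot: [0.033, 0.707, -0.033, 0.705]
contact_force: [0.1, -0.7, -0.6]
finger_gap: 0.0382
t 52.1 tcp [0.5472 0.1703 0.2749] jaw deg 84.3 tilt [0.01  0.003] gap 0.0387 F [ 0.  -0.6  0.4] q7 1.17
 shift cm now-axes [  4.32 -20.47  -9.18]  after-turn axes [  4.49 -20.39  -9.28]  turn [-0.007  0.009 -0.004]
[0.8511 0.4317 0.1225] [132.  109.1] 150 32
[0.8478 0.3443 0.1236] [158.1 110.1] 148 30
[0.7955 0.2429 0.1063] [185.7 125.7] 14 12
[0.757  0.3433 0.1048] [155.9 137.3] 31 20
[ 0.6723 -0.0033  0.1115] [258.6 164.4] 30 26
[ 0.664  -0.0816  0.1106] [282.3 167.4] 29 25
[0.6004 0.0046 0.1113] [255.5 185.8] 28 28
[ 0.5956 -0.0752  0.1108] [279.9 187.8] 25 24
[0.5303 0.0087 0.1105] [253.8 207.3] 27 26
[ 0.5216 -0.069   0.1114] [277.4 210.6] 27 24
handle [ 0.4355848  -0.0232673   0.17056392] 38
```

View pics/s8.png

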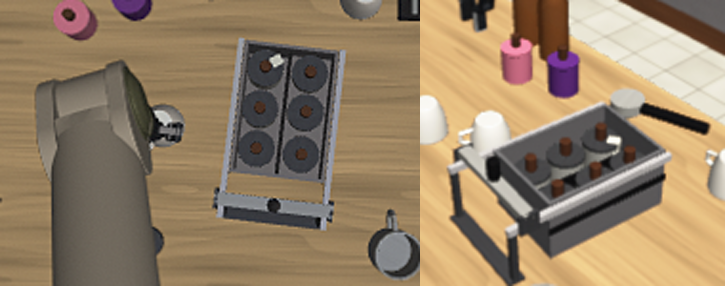

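All six are in the crate and upright (knob tops at (258,164), (255,186), (254,207), (282,167), (280,188) and (277,211)). The bar is parked with its handle at (0.436,-0.023). Next is the sweep.

```bash
python3 -m inch '[[0,-4,-2,-0.007,0.009,-0.004],[0,-4.3,-2,0,0,0],[0,-4.3,-2,0,0,0],[0,-4.3,-2,0,0,0],[0,-2,-1,0,0,0]]' >/dev/null; python3 -m inch '[[2,0,0,0,0,0],[2,0,0,0,0,0],[0,0,0,0,0,0]]' >/dev/null; python3 go.py .4355 -.024 .19 84.7
```

```text
t 53.0 tcp [ 0.43   -0.0333  0.2345] jaw deg 83.3 tilt [ 0.001 -0.005] gap 0.0385 F [-0.4  0.8  0.3] q7 1.51
 shift cm now-axes [4.44 1.01 0.43]  after-turn axes [4.45 0.98 0.46]  turn [-0.024  0.002  0.005]
```

```bash
python3 -m inch '[[0.5,0.9,0.4,-0.024,0.002,0.005],[1.5,0,0,0,0,0],[1.5,0,0,0,0,0],[0,0,0,0,0,0]]' >/dev/null; python3 go.py .4355 -.024 .15 84.7
```

```text
t 53.4 tcp [ 0.4373 -0.0251  0.2006] jaw deg 84.8 tilt [0.003 0.002] gap 0.0384 F [-0.1 -0.7 -0.1] q7 1.55
 shift cm now-axes [ 5.06  0.08 -0.21]  after-turn axes [ 5.06  0.09 -0.19]  turn [ 0.002  0.003 -0.002]
```

```bash
python3 -m inch '[[2,-0.1,0,0,0,0],[1.5,0,0,0,0,0],[0,0,0,0,0,0]]' >/dev/null; python3 go.py .4355 -.024 .145 84.7
```

```text
t 53.7 tcp [ 0.4401 -0.025   0.1671] jaw deg 84.9 tilt [0.007 0.003] gap 0.0383 F [-0.6 -0.1  0.7] q7 1.59
 shift cm now-axes [ 2.2   0.06 -0.48]  after-turn axes [ 2.21  0.06 -0.47]  turn [ 0.004  0.007 -0.003]
```

```bash
python3 -m inch '[[1,0.05,-0.45,0.004,0.007,-0.003],[1.2,0,0,0,0,0],[0.1,0,0,0,0,0]]' >/dev/null; python3 -m inch '[[0.1,0,0,0,0,0],[0.1,0,0,0,0,0],[0.1,0,0,0,0,0],[0,0,0,0,0,0]]' 1 60;python3 -m inch '[[0,0,2,0,0,0],[0,0,3.5,0,0,0],[0,0,3.5,0,0,0],[0,0,3.5,0,0,0],[0,0,3.5,0,0,0]]'; python3 go.py .6956 -.0482 .145 84.7
```

```text
clock: 54.4
tool_pos: [0.4378, -0.0246, 0.145]
ee_rot: [0.033, 0.705, -0.033, 0.708]
contact_force: [1.2, 1.3, -23.4]
finger_gap: 0.0204
clock: 54.9
tool_pos: [0.5898, -0.0388, 0.1449]
ee_rot: [0.033, 0.711, -0.032, 0.702]
contact_force: [-3.1, 1.1, 1.2]
finger_gap: 0.0197
t 54.9 tcp [ 0.5898 -0.0388  0.1449] jaw deg 84.7 tilt [-0.013  0.002] gap 0.0197 F [-3.1  1.1  1.2] q7 1.62
 shift cm now-axes [-0.15  0.04 10.62]  after-turn axes [-1.000e-02  4.000e-02  1.062e+01]  turn [ 0.001 -0.013 -0.   ]
```

```bash
python3 -m inch '[[0,0,3.5,0,-0.013,0],[0,0,3.5,0,0,0],[0,0,3,0,0,0],[0,0,0.6,0,0,0]]'; python3 go.py .6956 -.0482 .145 84.7; python3 -m inch '[[0,0,0.5,0,0,0],[0,0,0.5,0,0,0],[0,0,0.3,0,0,0]]'; python3 go.py .6956 -.0482 .145 84.7
```

```text
clock: 55.3
tool_pos: [0.6959, -0.0487, 0.1449]
ee_rot: [0.032, 0.71, -0.032, 0.703]
contact_force: [-19.3, 3.1, 15.5]
finger_gap: 0.0198
t 55.3 tcp [ 0.6959 -0.0487  0.1449] jaw deg 84.7 tilt [-0.01   0.001] gap 0.0198 F [-19.3   3.1  15.5] q7 1.62
 shift cm now-axes [-0.01  0.05 -0.04]  after-turn axes [-0.01  0.05 -0.04]  turn [ 0.001 -0.01   0.   ]
clock: 55.6
tool_pos: [0.6954, -0.0486, 0.1449]
ee_rot: [0.033, 0.72, -0.032, 0.693]
contact_force: [-5.1, 0.8, -0.4]
finger_gap: 0.0203
t 55.6 tcp [ 0.6954 -0.0486  0.1449] jaw deg 84.7 tilt [-0.039  0.004] gap 0.0203 F [-5.1  0.8 -0.4] q7 1.62
 shift cm now-axes [-0.01  0.05  0.02]  after-turn axes [-0.01  0.05  0.02]  turn [ 0.001 -0.039 -0.   ]
```

```bash
python3 -m inch '[[0,0,-1.5,0,-0.039,0],[0,0,-3.5,0,0,0],[0,0,-3.5,0,0,0],[0,0,-3.5,0,0,0],[0,0,-3.5,0,0,0]]' >/dev/null;python3 go.py .4355 -.024 .145 84.7
```

```text
t 56.1 tcp [ 0.5413 -0.0343  0.145 ] jaw deg 84.8 tilt [ 0.011 -0.002] gap 0.0201 F [ 4.4  0.8 -5.7] q7 1.61
 shift cm now-axes [ -0.13   0.06 -10.63]  after-turn axes [ -0.     0.05 -10.63]  turn [0.001 0.012 0.001]
```

```bash
python3 -m inch '[[0,0,-3.5,0,0.012,0],[0,0,-3.5,0,0,0],[0,0,-3,0,0,0],[0,0,-0.5,0,0,0],[0,0,-0.3,0,0,0]]' ;python3 go.py .4355 -.024 .145 84.7; python3 -m inch '[[0,0,0,0,0,0],[0,0,0,0,0,0],[0,0,0,0,0,0],[-3,0,0,0,0,0],[-4,0,0,0,0,0]]' 0.5 >/dev/null;python3 -m inch '[[-4,0,0,0,0,0],[-2,3,0,0,0,0],[0,4,0,0,0,0],[0,4,0,0,0,0],[0,4,0,0,0,0]]' >/dev/null; python3 -m inch '[[0,3,0,0,0,0],[0,2,0,0,0,0],[0,0,0,0,0,0],[0,0,0,0,0,0],[0,0,0,0,0,0]]'
python3 - <<'E'
from h import *
c=shot("top","t9.png")
for k in knobs(c): print(*k)
P=cloud(c);q=(P[...,2]>.16)&(P[...,2]<.185)&(abs(P[...,0]-.445)<.06)&(abs(P[...,1]+.024)<.03);print("handle",P[q].mean(0),q.sum())
a=c["img"][90:290,110:350,::-1];b=shot("side")["img"][100:300,160:400,::-1]
cv2.imwrite("pics/s9.png",np.hstack([cv2.resize(a,(396,330),interpolation=2),cv2.resize(b,(396,330),interpolation=2)]))
E
```

```text
clock: 56.6
tool_pos: [0.4351, -0.0243, 0.1453]
ee_rot: [0.032, 0.7, -0.033, 0.713]
contact_force: [18.1, -4.2, -39.8]
finger_gap: 0.0199
t 56.6 tcp [ 0.4351 -0.0243  0.1453] jaw deg 84.7 tilt [ 0.019 -0.003] gap 0.0199 F [ 18.1  -4.2 -39.8] q7 1.59
 shift cm now-axes [0.03 0.04 0.04]  after-turn axes [0.03 0.04 0.04]  turn [0.001 0.019 0.002]
clock: 58.1
tool_pos: [0.448, 0.1806, 0.2848]
ee_rot: [0.034, 0.699, -0.034, 0.713]
contact_force: [0.2, 0.3, -0.5]
finger_gap: 0.0427
[0.8512 0.4296 0.1252] [131.9 109.2] 160 33
[0.8505 0.3437 0.1203] [158.3 110.1] 143 30
[0.7948 0.2423 0.1058] [185.9 125.9] 14 13
[0.7571 0.3443 0.1058] [155.8 137.3] 31 18
[ 0.6721 -0.0033  0.1105] [258.6 164.3] 29 27
[ 0.6647 -0.082   0.1109] [282.3 167.3] 28 23
[0.6004 0.0046 0.1117] [255.5 185.8] 28 28
[ 0.596  -0.0753  0.11  ] [279.9 187.8] 25 25
[0.5309 0.0085 0.1131] [253.8 207.3] 27 24
[ 0.5214 -0.0686  0.1099] [277.4 210.6] 27 26
handle [ 0.43584494 -0.02326775  0.17007337] 39
```

View pics/s9.png

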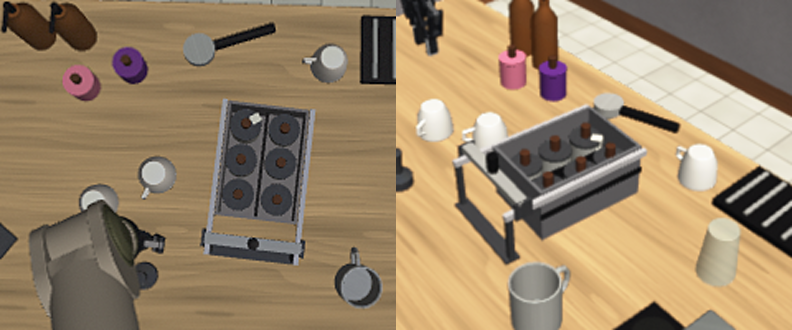

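All six canisters are packed below the rim, the bar is back at its stop and the bystanders have not moved. The gripper is clear, so I'm handing in.

```bash
python3 -c "
from plant import job;print(job.finish_job())"
```

```text
the job is handed in; nothing more can be done
None
```

I scanned and packed all six canisters, swept the check bar to the far stop and back, and handed the job in at about 58 s. `finish_job` reports no verdict.

- **Bar at the start:** it stood part-way over the crate, so I slid it to its parking place first.
- **Scan:** the labelled canister stood released on the pad for about 1 s. Its knob was within about 3 mm of the pad centre and the label pointed about 1° off the window.
- **Packing:** the three tall canisters are in the deep bay and the three short ones in the shallow bay. One tall canister had been knocked aside during the run, so I located it again before picking it up.
- **Sweep:** the bar stalled against the far stop with about 19 N, then came back until it stalled at the parked end.

**Last checks:**
- All six canisters look upright in the last picture, each within a few millimetres of its slot.
- Knob tops read about 0.111 m. The camera reads 3–4 mm high, so that fits the nominal 0.108 m, below the 0.116 m rim.
- The handle is at its parked position, (0.436, -0.023).
- The cups, jug and other things look unmoved, judged by eye from the pictures rather than measured.
- The gripper is clear of everything.

**Less clean points:**
- The first grip on the labelled canister was off-centre, so I re-gripped it.
- Canisters lightly touched the crate wall on the way in (about 5 N).
- Pressing canisters onto the crate floor gave wrist forces up to 63 N, under the 120 N limit.

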